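# Load the slide dryer's gravity rail and set its warm air

## Robot

A 7-joint arm with a two-finger parallel gripper is mounted at the origin on a cart in front of the work surface, level with it; the furniture and walls round the work are solid. World frame = base frame: x ahead of the robot, y to its left, z up, the work surface at z = 0. Lengths are in m, angles in rad, forces in N, time in s.
With the tool pointing down it reaches from about 0.4 to 0.85 m from the base axis. Payload 4.5 kg.
Tool frame: the origin (TCP) lies at the very end of the fingers, on their centre line; the grasp point (between the pads) lies 19 mm behind it; z points along the fingers, y is the line along which they close (so a half turn about z gives the same grasp; the last joint's range is limited). The gripper opens to 85 mm and grips with 20 to 120 N. Pads are 22 mm wide; open, the fingers measure 114 mm over their backs; the gripper's body (76 mm by 85 mm) begins 54 mm behind the grasp point. The pads swing forward as they close: fully open they stand 13 mm farther back than shut.
Start: joints at [1.384, 0.689, -0.195, 1.565, 0.157, 0.902, -0.215], TCP at [0.137, -0.61, 0.231] pointing down, gripper open.
Joint ranges: [-3.01, 3.01], [-0.46, 2.08], [-1.47, 1.51], [0.13, 2.56], [-1, 4.14], [0.04, 2.09], [-2.66, 2.66]. Speed limits (rad/s): [2.57, 2.57, 3.14, 3.14, 3.14, 3.14, 3.14].

## Interface

Orientations are given as a unit quaternion [x, y, z, w].
In Python, from cell import bot gives the robot as it stands. The module is installed in compiled form; this text tells all that it offers.
- The arm moves only by the tool apply_moves, never from a script. Its argument "deltas" is a list of rows, each a list of 4 numbers: the shift along the tool's x, y, z in mm, then the turn about the tool's z in degrees. In form: [[tx, ty, tz, yaw], ...]. A call has 1 to 5 rows; each row shifts and turns the commanded pose from where the row before left it, along the tool's axes as they then stand; what a row does not reach is not made up. A row lasts 1/8 s, in which the tool goes at most 62.5 mm and 10.7 degrees, less where a joint would pass 70% of its speed; a pose out of reach is approached as far as the arm can. A call is refused whole if a number of a shift passes 62.5 or a number of a turn 10.7, either way. A call with a gripper value outside its range is refused whole. "grip" is the opening, from 0 (shut) to 1 (fully open), set as the call begins (left out, the last holds). The fingers move at their own pace and stop on an object; the grip force is fixed at half the most. Time passes only in rows, so rows that do not move let the fingers close. It gives the time, the measured TCP pose, the force, the opening and the grip force at its end, in the units of the state.
- bot.sense(): the state, without advancing time (a new reading comes with each control period).
- bot.read_camera(name): name is "side" or "top" or "wrist"; returns the picture (384x512x3 uint8, red, green, blue); there is no depth.
- bot.camera_info(name): a dict with "mtx" (3x3 intrinsics, pixels), "rvec" (rotation vector, rad) and "tvec" (3), from world to camera coordinates, as OpenCV has them. Camera axes: x right, y down, z forward; pixel columns grow to the right and rows downward; lengths in m; the calibration is good to about 2 mm. The wrist camera is an equidistant fisheye: a pixel r from the principal point sees the ray r / f radians off the axis. A picture is of the moment at which its call begins: read the wrist's pose just before it. camera_info takes no time and is no camera call; for the wrist camera it gives the pose at the moment of the call.
- bot.finish_job(): hands the job in; it is judged then, once.
The state is a dict: "t": time; "joint_pos": joint angles; "dq": joint speeds; "effort": joint torques, N m; "ee_pos": TCP position; "ee_rot": TCP orientation; "ft_force": force on the tool from outside, world axes, zero at the start; "moment": the same for the moment, N m; "gripper_width": finger opening in m; "grip_force": force on a finger pad.
Only numpy, scipy, OpenCV 4.12 (cv2) and the standard library are available. Lean on these libraries where they do the work, as an engineer would, in place of code of your own. Each camera call takes 0.05 s, during which the arm holds its last target. There are 200 camera calls.

## Task

Load the slide dryer: hang every wet slide carrier standing on the bench paper by its rollers on the upper, open end of the sloped rail and let go, so that it rolls down by itself through the clear tunnel and they all queue up against the stop. Fit the loose knob right down onto the square spindle of the dial on top of the dryer's tower and, only once all carriers are at rest in the queue, turn the dial until its white pointer line stands at the tip of the red rider, then let go and leave the knob on. Do not shift the rider, never tip a carrier over, and leave the other things on the bench where they are.

Things in the scene. Friction and masses are not known exactly. Their poses are not given: they have to be found in the camera images.
- dryer: Fixed slide dryer, 135 x 523 mm; place and yaw vary. Origin on the bench under the rail; own +y along the rail to the low end, own -x to the robot. White tower 127 x 148 x 200 mm high at own x -50 to 77, y 127 to 275 with the dial on top; slim post at y -246 to -234; plenum behind the rail, x 48 to 76 mm, 175 mm high.
- rail: Rail (origin and axes as rail_stop) with its clear tunnel over the lower 213 mm of the rail: front pane at x = -44 mm, roof 68 mm above the rail's top (226 to 250 mm above the bench). The upper 135 mm is open in front and above and bears a green stripe: load there.
- rail_stop (a point): Middle of the rail's top edge at the face of the rubber stop, 160 mm above the bench. Axes of the tilted rail: y down the rail to the stop (the rail lies at y from -354 to 0 mm), x across, away from the robot, z up. Bar 7 mm thick (x), 16 mm high, falling 5 degrees, nothing under it. Queued carriers have their hook points at y = -26, -78, -130, -182 mm.
- rail_load (a point): Middle of the open loading section on the rail's top edge: y = -285 mm in the axes of rail_stop. The keeper and post begin 69 mm further up.
- dial (a joint): Dial angle (rad), 0 to 4.3: black pointer disc 72 mm wide with its square spindle; grows clockwise seen from above; stiff (0.05 N m), stays where left. At 0 the white pointer line points to the tower's front left corner (dryer's own -x, +y).
- rider (a joint): Angle of the red rider on the scale round the dial (rad), measured as dial: pointer and rider coincide when both read the same. Stiff; leave it where it is.
- dial_seat (a point): Centre of the spindle's foot on top of the pointer disc, 205 mm above the bench; z up, x along the white pointer line. The steel spindle rises 18 mm from here: 12 x 12 mm square, sides along this point's x and y, the top 2.5 mm tapered.
- dial_pointer (a point): Outer tip of the white pointer line, 34 mm from the dial's axis.
- rider_tip (a point): Tip of the red rider, 34 mm from the dial's axis, where the pointer's tip has to stand.
- knob: Loose black knob, 50 g, standing bore down. Origin: centre of its underside. Round skirt 42 mm wide, 0 to 22 mm high; above it, up to 48 mm, a wing grip 36 mm long (own x), 12 mm thick (own y). Square bore 13.5 mm wide, 20 mm deep, sides along own x and y, opens below; fits the spindle in any quarter turn with 0.13 rad of play each way. Seated, its origin is at dial_seat.
- bench_paper: Absorbent bench paper 100 x 380 mm, 3 mm thick, fixed; the carriers stand on it. Origin: centre of its underside, long side along own y.
- carrier1: Slide carrier, blue top bar, upright, 182 mm high, 0.14 to 0.22 kg; it or others may be absent. Origin: centre of its underside, z up. Rack 44 (own x) x 48 mm (own y), 0 to 80 mm high; bar 44 x 52 mm at 80 to 88 mm. Black grip block on top: 12 mm thick (own x), 28 mm long (own y), 149 to 182 mm high, centred on the origin's axis. Own y goes along the rail.
- carrier1_hook (a point): Hook point of carrier1, 124 mm above its origin, midway between its rollers. C-shaped hook: steel plate on own -x (x -13 to -10 mm), open to own +x. The rail enters from own +x (so +x faces away from the robot), between the bar (88 mm) and the flanges (lowest 120.5 mm), then the two rollers sit on its top edge at this point; flanges 13 mm apart, 3.5 mm deep.
- carrier2: Slide carrier with a yellow top bar, in every measure like carrier1; may be absent.
- carrier2_hook (a point): Hook point of carrier2, as carrier1_hook: 124 mm above its origin, where the rail's top edge meets the rollers.
- carrier3: Slide carrier with a green top bar, in every measure like carrier1; may be absent.
- carrier3_hook (a point): Hook point of carrier3, as carrier1_hook: 124 mm above its origin, where the rail's top edge meets the rollers.
- carrier4: Slide carrier with an orange top bar, in every measure like carrier1; may be absent.
- carrier4_hook (a point): Hook point of carrier4, as carrier1_hook: 124 mm above its origin, where the rail's top edge meets the rollers.
- dropper_bottle: Bystander: small amber dropper bottle, 34 mm wide, 102 mm high. Origin: centre of its underside. Leave it where it is.
- petri_dish_a: Bystander: closed Petri dish 58 mm wide, 14 mm high. Origin: centre of its underside. Leave it where it is.
- petri_dish_b: Bystander: closed Petri dish 58 mm wide, 14 mm high. Origin: centre of its underside. Leave it where it is.

How it is judged:
On the way, in this order (a step that is already met when the one before it is completed fails the run):
1. every carrier hangs by its rollers on the rail, at rest in the queue against the stop, and is let go (x of carrier1_hook in the frame of rail_stop between -0.006 and 0.006 m and z of carrier1_hook in the frame of rail_stop between -0.006 and 0.006 m and angle between each of carrier1, carrier2, carrier3, carrier4's own z axis and vertical below 0.2 rad and linear speed of each of carrier1, carrier2, carrier3, carrier4 below 0.02 m/s and (y of carrier1_hook in the frame of rail_stop between -0.036 and -0.02 m or y of carrier1_hook in the frame of rail_stop between -0.088 and -0.072 m or y of carrier1_hook in the frame of rail_stop between -0.14 and -0.124 m or y of carrier1_hook in the frame of rail_stop between -0.192 and -0.176 m) and x of carrier2_hook in the frame of rail_stop between -0.006 and 0.006 m and z of carrier2_hook in the frame of rail_stop between -0.006 and 0.006 m and (y of carrier2_hook in the frame of rail_stop between -0.036 and -0.02 m or y of carrier2_hook in the frame of rail_stop between -0.088 and -0.072 m or y of carrier2_hook in the frame of rail_stop between -0.14 and -0.124 m or y of carrier2_hook in the frame of rail_stop between -0.192 and -0.176 m) and x of carrier3_hook in the frame of rail_stop between -0.006 and 0.006 m and z of carrier3_hook in the frame of rail_stop between -0.006 and 0.006 m and (y of carrier3_hook in the frame of rail_stop between -0.036 and -0.02 m or y of carrier3_hook in the frame of rail_stop between -0.088 and -0.072 m or y of carrier3_hook in the frame of rail_stop between -0.14 and -0.124 m or y of carrier3_hook in the frame of rail_stop between -0.192 and -0.176 m) and x of carrier4_hook in the frame of rail_stop between -0.006 and 0.006 m and z of carrier4_hook in the frame of rail_stop between -0.006 and 0.006 m and (y of carrier4_hook in the frame of rail_stop between -0.036 and -0.02 m or y of carrier4_hook in the frame of rail_stop between -0.088 and -0.072 m or y of carrier4_hook in the frame of rail_stop between -0.14 and -0.124 m or y of carrier4_hook in the frame of rail_stop between -0.192 and -0.176 m) and (y of carrier1_hook in the frame of rail_stop between -0.036 and -0.02 m or y of carrier2_hook in the frame of rail_stop between -0.036 and -0.02 m or y of carrier3_hook in the frame of rail_stop between -0.036 and -0.02 m or y of carrier4_hook in the frame of rail_stop between -0.036 and -0.02 m) and contact force between the fingers and carrier1 below 0.1 N and contact force between the fingers and carrier2 below 0.1 N and contact force between the fingers and carrier3 below 0.1 N and contact force between the fingers and carrier4 below 0.1 N), for 0.3 s.
2. the knob is seated on the spindle and the pointer stands at the red rider (distance between knob and dial_seat below 0.005 m and horizontal distance between knob and dial_seat below 0.0035 m and angle between knob's own z axis and vertical below 0.1 rad and distance between dial_pointer and rider_tip below 0.0035 m), for 0.2 s.
At the end, for the whole second after the job is handed in: Each carrier present hangs on the rail (hook point within 6 mm of its top edge, tilt < 0.2), at rest at a queue place 26, 78, 130 or 182 mm up from the stop (-6/+10 mm), one at the stop; knob within 5 mm of dial_seat (3.5 mm sideways), released; pointer tip within 3.5 mm of rider tip (all of step 2 and x of carrier1_hook in the frame of rail_stop between -0.006 and 0.006 m and z of carrier1_hook in the frame of rail_stop between -0.006 and 0.006 m and angle between each of carrier1, carrier2, carrier3, carrier4's own z axis and vertical below 0.2 rad and linear speed of each of carrier1, carrier2, carrier3, carrier4 below 0.02 m/s and (y of carrier1_hook in the frame of rail_stop between -0.036 and -0.02 m or y of carrier1_hook in the frame of rail_stop between -0.088 and -0.072 m or y of carrier1_hook in the frame of rail_stop between -0.14 and -0.124 m or y of carrier1_hook in the frame of rail_stop between -0.192 and -0.176 m) and x of carrier2_hook in the frame of rail_stop between -0.006 and 0.006 m and z of carrier2_hook in the frame of rail_stop between -0.006 and 0.006 m and (y of carrier2_hook in the frame of rail_stop between -0.036 and -0.02 m or y of carrier2_hook in the frame of rail_stop between -0.088 and -0.072 m or y of carrier2_hook in the frame of rail_stop between -0.14 and -0.124 m or y of carrier2_hook in the frame of rail_stop between -0.192 and -0.176 m) and x of carrier3_hook in the frame of rail_stop between -0.006 and 0.006 m and z of carrier3_hook in the frame of rail_stop between -0.006 and 0.006 m and (y of carrier3_hook in the frame of rail_stop between -0.036 and -0.02 m or y of carrier3_hook in the frame of rail_stop between -0.088 and -0.072 m or y of carrier3_hook in the frame of rail_stop between -0.14 and -0.124 m or y of carrier3_hook in the frame of rail_stop between -0.192 and -0.176 m) and x of carrier4_hook in the frame of rail_stop between -0.006 and 0.006 m and z of carrier4_hook in the frame of rail_stop between -0.006 and 0.006 m and (y of carrier4_hook in the frame of rail_stop between -0.036 and -0.02 m or y of carrier4_hook in the frame of rail_stop between -0.088 and -0.072 m or y of carrier4_hook in the frame of rail_stop between -0.14 and -0.124 m or y of carrier4_hook in the frame of rail_stop between -0.192 and -0.176 m) and (y of carrier1_hook in the frame of rail_stop between -0.036 and -0.02 m or y of carrier2_hook in the frame of rail_stop between -0.036 and -0.02 m or y of carrier3_hook in the frame of rail_stop between -0.036 and -0.02 m or y of carrier4_hook in the frame of rail_stop between -0.036 and -0.02 m)); the robot touches nothing.
It fails at once if a carrier is tipped over (angle between any of carrier1, carrier2, carrier3, carrier4's own z axis and vertical above 0.7 rad).
It fails at once if the rider is shifted by more than 0.1 rad (distance of rider_tip from where it was at the start of the episode above 0.0035 m).
It fails at once if one of the other things on the bench is pushed more than 30 mm away (distance of any of dropper_bottle, petri_dish_a, petri_dish_b from where it was at the start of the episode above 0.03 m).
Of carrier1, carrier2, carrier3, carrier4 only 2 to 4 are there at a start; the rules pass over those that are not, and their reading is None.
At some moment in a run one of knob may be knocked a few centimetres aside while the robot is not near it.
Once in a run the grip may slacken for a moment while it holds something.
It also fails if it takes over 210 s, if anything falls off the work surface, if the arm or the gripper's body presses on something with over 40 N, if the wrist force passes 120 N, or if a joint passes its speed limit or range.

## Working session

There is one attempt and no reset: what is moved stays moved. The work goes in short steps, Python scripts to look and compute and a tool call to move; the robot and the scene stay as the last step left them, time stands still between calls to the robot, and variables do not carry over. Pictures are saved under pics/ and viewed, at most 14 in all, crops included, and the job is handed in when it is done.

Besides the shell and the picture viewer there is one more tool, called after ">>>" by a JSON object that holds its "fn" and its "kwargs". apply_moves: Moves the arm, as the interface text tells. Its arguments: {"type":"object","properties":{"deltas":{"type":"array"},"grip":{"type":"number"}},"required":["deltas"]}

```bash
mkdir -p pics; cat > h.py <<'E'
import numpy as np, cv2
from cell import bot
from scipy.spatial.transform import Rotation as R
def cam(n):
    c=bot.camera_info(n); Rm=cv2.Rodrigues(np.array(c['rvec'],float))[0]; return np.array(c['mtx']),Rm,np.array(c['tvec'],float).ravel()
def ray(n,uv,c=None):
    K,Rm,t=c or cam(n); x=(uv[0]-K[0,2])/K[0,0]; y=(uv[1]-K[1,2])/K[1,1]
    if n=='wrist':
        r=np.hypot(x,y); d=np.array([x/r*np.sin(r),y/r*np.sin(r),np.cos(r)]) if r>0 else np.array([0,0,1.])
    else: d=np.array([x,y,1.])
    return -Rm.T@t, Rm.T@(d/np.linalg.norm(d))
def onz(n,uv,z,c=None):
    o,d=ray(n,uv,c); return o+d*(z-o[2])/d[2]
def tri(a,b):
    A=np.zeros((3,3));v=np.zeros(3)
    for o,d in (a,b):
        P=np.eye(3)-np.outer(d,d);A+=P;v+=P@o
    return np.linalg.solve(A,v)
def proj(n,X,c=None):
    K,Rm,t=c or cam(n); p=Rm@np.asarray(X,float)+t
    if n=='wrist':
        r=np.hypot(p[0],p[1]);th=np.arctan2(r,p[2]);q=p[:2]/r*th
    else:q=p[:2]/p[2]
    return np.array([K[0,0]*q[0]+K[0,2],K[1,1]*q[1]+K[1,2]])
def delta(target,rotz=None):
    s=bot.sense();M=R.from_quat(s['ee_rot']);return M.inv().apply(np.array(target)-s['ee_pos'])*1000
def shot(n,f=None):
    im=cv2.cvtColor(np.array(bot.read_camera(n)),cv2.COLOR_RGB2BGR)
    if f: cv2.imwrite('pics/'+f,im)
    return im
E
python3 - <<'E'
from h import *
s=bot.sense();print(s['ee_pos'],R.from_quat(s['ee_rot']).as_matrix().round(3).tolist(),s['t'])
a=shot('side','side0.png');b=shot('top','top0.png')
for n in('side','top','wrist'):
    K,Rm,t=cam(n);print(n,K.round(1).tolist(),(-Rm.T@t).round(3),Rm.round(2).tolist())
E
```

```text
[ 0.13671017 -0.60916425  0.23045184] [[0.976, 0.219, -0.001], [0.219, -0.976, 0.002], [-0.0, -0.002, -1.0]] 0.0
side [[410.5, 0.0, 256.8], [0.0, 410.5, 196.2], [0.0, 0.0, 1.0]] [ 0.203 -1.365  0.837] [[0.98, -0.21, 0.01], [-0.09, -0.46, -0.88], [0.2, 0.86, -0.47]]
top [[452.8, 0.0, 247.0], [0.0, 452.8, 189.4], [0.0, 0.0, 1.0]] [ 0.348 -0.081  1.575] [[0.02, -1.0, 0.02], [-0.99, -0.03, -0.1], [0.1, -0.01, -0.99]]
wrist [[297.3, 0.0, 254.8], [0.0, 297.3, 195.8], [0.0, 0.0, 1.0]] [ 0.209 -0.594  0.374] [[0.22, -0.98, -0.0], [-0.93, -0.21, 0.29], [-0.28, -0.06, -0.96]]
```

View pics/side0.png

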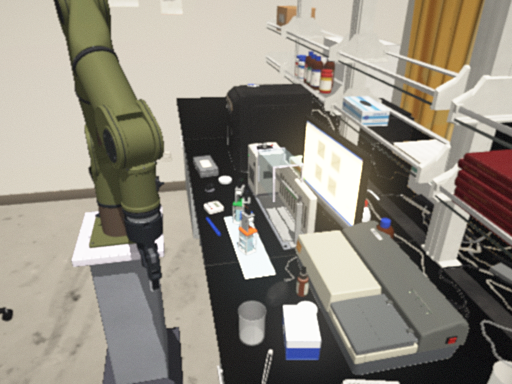

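View pics/top0.png

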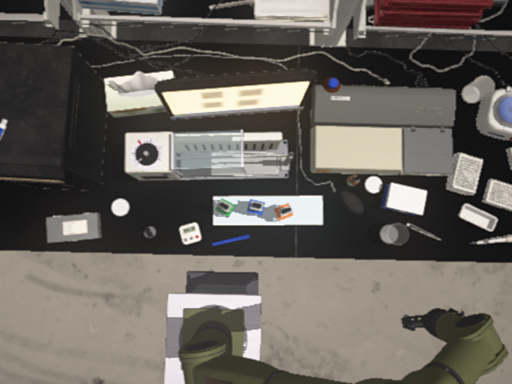

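```bash
python3 - <<'E'
from h import *
b=cv2.imread('pics/top0.png')
cv2.imwrite('pics/topc.png',cv2.resize(b[120:250,110:310],None,fx=4,fy=4,interpolation=cv2.INTER_CUBIC))
a=cv2.imread('pics/side0.png')
cv2.imwrite('pics/sidec.png',cv2.resize(a[135:285,200:330],None,fx=4,fy=4,interpolation=cv2.INTER_CUBIC))
c=cam('top')
# rough
for n,uv,z in(('knob',(150,232),.04),('dial',(148,152),.205),('towerL',(125,133),.2),('towerR',(172,177),.2),('paperTL',(213,196),.003),('paperTR',(323,196),.003),('paperBL',(213,225),.003),('paperBR',(323,225),.003)):
    print(n,onz('top',uv,z).round(3))
E
```

```text
knob [0.352 0.221 0.04 ]
dial [0.595 0.206 0.205]
towerL [0.653 0.28  0.2  ]
towerR [0.52 0.13 0.2 ]
paperTL [0.482 0.015 0.003]
paperTR [ 0.492 -0.368  0.003]
paperBL [0.382 0.012 0.003]
paperBR [ 0.391 -0.369  0.003]
```

View pics/topc.png

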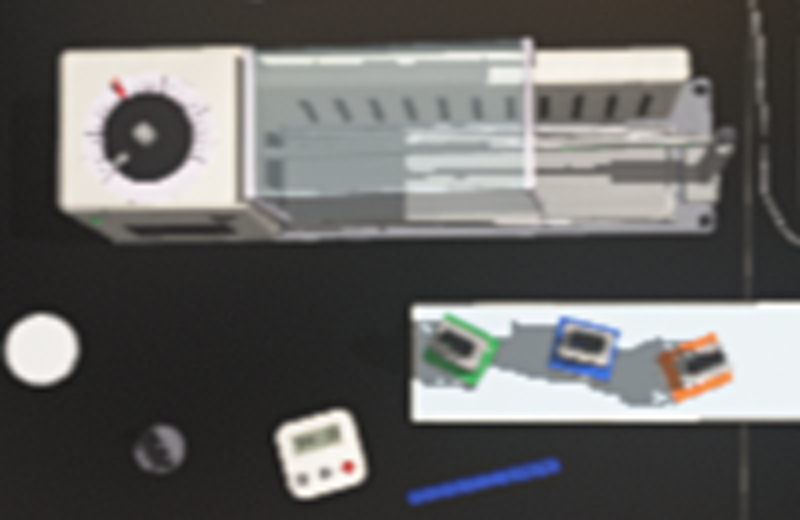

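View pics/sidec.png

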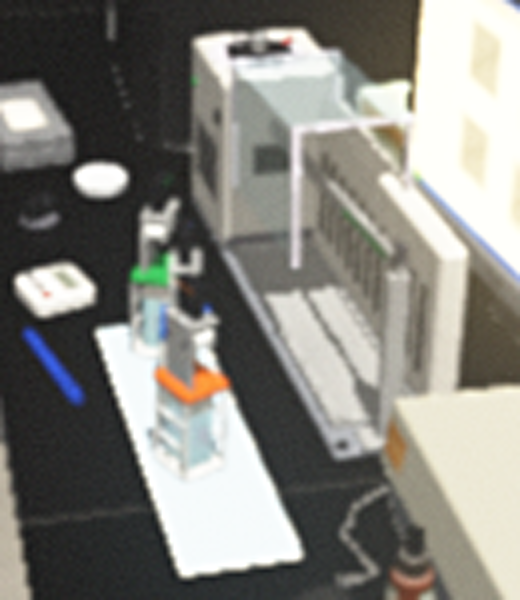

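```bash
cat >> h.py <<'E'
HUE={'orange':(5,17),'blue':(105,125),'green':(45,85),'yellow':(20,34)}
def bars(n,im,c=None,z=.091,amin=15,roi=None):
    h=cv2.cvtColor(im,cv2.COLOR_BGR2HSV);out={}
    for k,(lo,hi) in HUE.items():
        m=cv2.inRange(h,(lo,120,70),(hi,255,255))
        if roi: mm=np.zeros_like(m);x0,y0,x1,y1=roi;mm[y0:y1,x0:x1]=m[y0:y1,x0:x1];m=mm
        cnt,_=cv2.findContours(m,0,2)
        cnt=[q for q in cnt if cv2.contourArea(q)>amin]
        if not cnt: continue
        q=np.vstack(cnt).reshape(-1,2)
        w=np.array([onz(n,p,z,c)[:2] for p in q])*1000
        r=cv2.minAreaRect(w.astype(np.float32));out[k]=(np.round(r[0],1),np.round(r[1],1),round(r[2],1),q.mean(0).round())
    return out
E
python3 - <<'E'
from h import *
c=cam('top');b=cv2.imread('pics/top0.png')
print(bars('top',b,c,roi=(213,190,325,230)))
def L(u,v,z): return onz('top',(110+u/4,120+v/4),z,c).round(4)
for n,p in {'green':((440,330),(475,355)),'blue':((568,338),(605,350)),'orange':((685,370),(722,352))}.items():
    a,d=L(*p[0],.185),L(*p[1],.185); print(n,(a+d)/2,np.degrees(np.arctan2(*(a-d)[:2])))
print('railL',L(270,140,.160),L(520,133,.18),'rail R',L(700,142,.19),'dial',L(147,136,.205),'spind',L(144,132,.223),'rider',L(122,95,.205),'ptr',L(122,160,.205),'knob',L(160,449,.03))
E
```

```text
{'orange': (array([ 429.5, -221.8]), array([41.4, 47.7]), 22.8, array([282., 212.])), 'blue': (array([ 426.3, -128.6]), array([47.6,  8.5]), 79.4, array([255., 212.]))}
green [ 0.43785 -0.0316   0.185  ] 34.02653216208759
blue [ 0.43925 -0.13075  0.185  ] 16.497563923071407
orange [ 0.4285  -0.22105  0.185  ] -27.28925701124387
railL [0.5957 0.1219 0.16  ] [ 0.6031 -0.0753  0.18  ] rail R [ 0.5981 -0.2151  0.19  ] dial [0.5883 0.2093 0.205 ] spind [0.5882 0.2079 0.223 ] rider [0.6196 0.2299 0.205 ] ptr [0.5693 0.2274 0.205 ] knob [0.3511 0.2229 0.03  ]
```

>>> {"fn": "apply_moves", "kwargs": {"deltas": [[20, -15, -40, 0], [36, -29, -30, 0], [42, -33, -20, 0], [42, -33, -10, 0], [42, -33, 0, 0]]}}

```text
t: 0.72
ee_pos: [0.2844, -0.4293, 0.332]
ee_rot: [0.994, 0.11, 0.001, 0.001]
ft_force: [0.7, -1.0, -0.0]
gripper_width: 0.0853
grip_force: 0.0
```

>>> {"fn": "apply_moves", "kwargs": {"deltas": [[42, -33, 0, 0], [42, -33, 0, 0], [42, -33, 0, 0], [36, -29, 0, 0], [20, -16, 0, 0]]}}

```text
t: 1.35
ee_pos: [0.4306, -0.2473, 0.3311]
ee_rot: [0.994, 0.112, 0.0, -0.001]
ft_force: [0.2, -0.9, -0.7]
gripper_width: 0.0857
grip_force: 0.0
```

>>> {"fn": "apply_moves", "kwargs": {"deltas": [[0, 0, 0, -10], [0, 0, 0, -10], [0, 0, 0, -10], [0, 0, 0, -10], [0, 0, 0, -10]]}}

```text
t: 1.98
ee_pos: [0.4288, -0.25, 0.3309]
ee_rot: [0.853, 0.522, -0.0, -0.0]
ft_force: [0.4, 1.0, -0.4]
gripper_width: 0.0856
grip_force: 0.0
```

>>> {"fn": "apply_moves", "kwargs": {"deltas": [[0, 0, 0, -10], [0, 0, 0, -10], [0, 0, 0, -7.4], [0, 0, 0, 0], [0, 0, 0, 0]]}}

```text
t: 2.6
ee_pos: [0.429, -0.2501, 0.3311]
ee_rot: [0.708, 0.707, -0.0, -0.0]
ft_force: [0.2, 0.2, 0.3]
gripper_width: 0.0855
grip_force: 0.0
```

```bash
python3 - <<'E'
from h import *
s=bot.sense();print(s['t'],s['ee_pos'],R.from_quat(s['ee_rot']).as_matrix().round(3).tolist(),np.round(s['joint_pos'],2))
c=cam('wrist');im=shot('wrist','w1.png');np.savez('w1.npz',K=c[0],R=c[1],t=c[2])
cv2.imwrite('pics/w1b.png',cv2.resize(im,(800,600),interpolation=cv2.INTER_CUBIC))
print(bars('wrist',im,c))
E
```

```text
2.6 [ 0.42901947 -0.25009592  0.33114685] [[0.001, 1.0, -0.0], [1.0, -0.001, 0.0], [0.0, -0.0, -1.0]] [ 0.85  0.44 -0.63  1.79  0.3   1.01  0.1 ]
{'orange': (array([ 648.8, -342.8]), array([109.7, 553.9]), 66.4, array([295., 167.])), 'blue': (array([ 645.2, -231. ]), array([506.3, 546.7]), 13.6, array([318., 119.])), 'green': (array([439.8, -37.4]), array([38.8, 42.9]), 64.1, array([263.,  11.]))}
```

View pics/w1b.png

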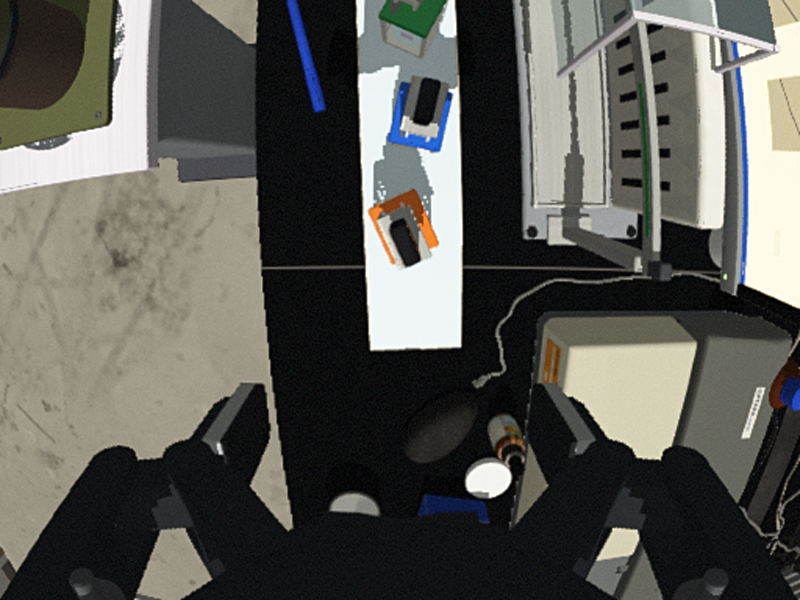

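```bash
python3 - <<'E'
from h import *
d=np.load('w1.npz');c=(d['K'],d['R'],d['t']);im=cv2.imread('pics/w1.png')
print(bars('wrist',im,c,roi=(230,0,300,180)))
g=im.max(2)
for n,(x0,y0,x1,y1) in {'orange':(242,130,282,172),'blue':(258,44,290,84)}.items():
    m=(g[y0:y1,x0:x1]<60).astype(np.uint8)
    cn,_=cv2.findContours(m,0,2);q=max(cn,key=cv2.contourArea).reshape(-1,2)+[x0,y0]
    w=np.array([onz('wrist',p,.185,c)[:2] for p in q])*1000
    print(n,cv2.minAreaRect(w.astype(np.float32)))
# rail rows: green stripe mask
h=cv2.cvtColor(im,cv2.COLOR_BGR2HSV);m=cv2.inRange(h,(40,60,30),(90,255,255));m[:, :395]=0;m[:,440:]=0;m[170:]=0
ys=np.where(m.any(1))[0];print(ys.min(),ys.max())
for y in range(ys.min(),ys.max(),12):
    xs=np.where(m[y])[0]
    if len(xs): print(y,xs.min(),xs.max(),[int(v) for v in g[y,398:430]])
E
```

```text
{'orange': (array([ 433.3, -223.5]), array([43. , 51.1]), 23.7, array([256., 142.])), 'blue': (array([ 446.6, -132.1]), array([51.1, 43.2]), 77.8, array([268.,  78.])), 'green': (array([439.8, -37.4]), array([38.8, 42.9]), 64.1, array([263.,  11.]))}
orange ((433.1468200683594, -221.70169067382812), (11.924084663391113, 29.939579010009766), 23.929298400878906)
blue ((446.52813720703125, -133.36502075195312), (29.794937133789062, 11.979046821594238), 77.68466186523438)
8 151
8 399 399 [36, 43, 45, 77, 89, 97, 103, 194, 241, 239, 238, 237, 239, 240, 242, 241, 217, 195, 188, 170, 154, 157, 159, 154, 150, 155, 155, 153, 150, 159, 156, 152]
56 409 410 [97, 92, 95, 96, 92, 99, 97, 98, 96, 70, 74, 71, 78, 74, 73, 125, 186, 192, 186, 187, 116, 12, 8, 16, 9, 11, 0, 8, 18, 49, 104, 99]
68 410 412 [91, 98, 91, 99, 100, 96, 96, 98, 95, 96, 75, 67, 61, 63, 66, 68, 121, 188, 190, 185, 184, 147, 96, 99, 99, 100, 102, 98, 99, 107, 101, 99]
80 411 413 [6, 13, 9, 9, 5, 7, 9, 9, 13, 9, 18, 65, 70, 66, 69, 94, 73, 121, 187, 189, 188, 194, 130, 54, 66, 70, 95, 93, 89, 102, 99, 99]
92 412 413 [96, 98, 94, 100, 96, 93, 91, 89, 91, 98, 97, 92, 72, 68, 68, 75, 76, 76, 138, 190, 189, 184, 187, 122, 92, 94, 97, 101, 98, 99, 106, 96]
104 412 414 [92, 93, 91, 96, 91, 88, 87, 96, 95, 100, 94, 90, 86, 67, 59, 63, 65, 65, 89, 159, 189, 182, 191, 182, 101, 98, 99, 99, 99, 98, 102, 97]
116 413 415 [26, 6, 13, 9, 12, 12, 0, 13, 8, 10, 7, 10, 25, 63, 67, 64, 69, 92, 68, 127, 181, 184, 194, 190, 108, 28, 28, 23, 26, 48, 64, 100]
128 413 415 [97, 92, 90, 93, 92, 94, 87, 92, 93, 95, 97, 89, 96, 79, 73, 64, 70, 94, 67, 113, 177, 186, 191, 189, 148, 92, 94, 96, 98, 98, 94, 96]
140 413 415 [163, 158, 160, 162, 161, 165, 163, 164, 167, 156, 30, 9, 15, 48, 71, 61, 63, 60, 68, 104, 176, 187, 188, 193, 148, 40, 66, 97, 133, 146, 152, 150]
```

```bash
python3 - <<'E'
from h import *
d=np.load('w1.npz');c=(d['K'],d['R'],d['t']);im=cv2.imread('pics/w1.png');g=im.max(2).astype(float)
P=[]
for y in range(56,152,4):
    r=g[y,405:436]; k=np.where(r>150)[0]
    if len(k)==0: continue
    x0,x1=405+k.min()-.0,405+k.max(); 
    ys=.12
    z=.185
    for _ in range(4):
        p=onz('wrist',((x0+x1)/2,y),z,c); z=.160+(ys-p[1])*np.tan(np.radians(5))
    P.append(p)
P=np.array(P);w=np.linalg.norm
f=np.polyfit(P[:,1],P[:,0],1,w=None);print('x=%.4f*y+%.4f'%tuple(f),'yaw',np.degrees(np.arctan(-f[0])),np.abs(P[:,0]-np.polyval(f,P[:,1])).max(),P[0],P[-1])
print([int(v) for v in g[150:180,419]],[int(v) for v in g[150:180,416]])
b=cv2.imread('pics/top0.png').max(2).astype(int);print(b[150,160:180],b[158,160:180],b[160,278:296],b[155,278:296])
ct=cam('top')
for v in(140,150,160,168):
  r=b[v,160:182];e=np.diff(r);u=160+np.argmin(e)+.5;print(v,u,onz('top',(u,v),.2,ct))
E
```

```text
x=-0.0059*y+0.6022 yaw 0.33878928869491665 0.005868300698767759 [ 0.60159925 -0.10914882  0.18004796] [ 0.60587747 -0.2094294   0.18882134]
[187, 192, 189, 189, 189, 190, 192, 193, 193, 195, 170, 92, 86, 91, 95, 92, 85, 43, 32, 28, 27, 31, 29, 32, 29, 31, 38, 36, 28, 23] [70, 66, 68, 69, 70, 70, 66, 71, 70, 67, 63, 66, 62, 72, 66, 67, 64, 38, 27, 28, 34, 33, 30, 34, 28, 26, 45, 101, 74, 16]
[227 236 240 241 241 242 244 243 220 151 141 203 231 197 162 156 158 158
 158 158] [235 241 243 243 242 242 243 243 219 150 147 207 232 199 161 153 156 157
 158 157] [113 109 112 148 179 173 142 100  86  88  90  90  85  68  50  44  46  48] [197 193 186 173 160 157 160 158 153 131 102  86  80  88  88  69  51  50]
140 168.5 [0.6346876  0.14571256 0.2       ]
150 168.5 [0.60349385 0.14439687 0.2       ]
160 168.5 [0.57244044 0.1430871  0.2       ]
168 168.5 [0.54769812 0.14204352 0.2       ]
```

```bash
python3 - <<'E'
from h import *
d=np.load('w1.npz');c=(d['K'],d['R'],d['t']);im=cv2.imread('pics/w1.png');g=im.max(2).astype(float)
P=[]
for y in range(56,160,4):
    r=g[y]; x0=408+ (y-56)*8/100
    k=[i for i in range(int(x0),int(x0)+15) if r[i]>160 and r[i+1]>160 and r[i+2]>160]
    if not k: print('no',y);continue
    a=k[0]; e=a
    while r[e]>150 and e<a+9: e+=1
    z=.185
    for _ in range(4):
        p=onz('wrist',((a-.5+e-.5)/2,y),z,c); z=.160+(.122-p[1])*np.tan(np.radians(5))
    P.append(np.r_[p,a,e])
P=np.array(P);print((P*[1000]*1 if 0 else P)[:, [0,1,3,4]].round(4)[::3])
m=P[:,4]-P[:,3]<8;f=np.polyfit(P[m,1],P[m,0],1);print(f,np.degrees(np.arctan(-f[0])))
print('keeper',onz('wrist',(419,160.5),.191,c))
E
```

```text
[[ 6.015e-01 -1.092e-01  4.140e+02  4.180e+02]
 [ 6.019e-01 -1.228e-01  4.150e+02  4.190e+02]
 [ 6.026e-01 -1.361e-01  4.160e+02  4.200e+02]
 [ 6.035e-01 -1.492e-01  4.170e+02  4.210e+02]
 [ 6.046e-01 -1.621e-01  4.180e+02  4.220e+02]
 [ 6.046e-01 -1.751e-01  4.180e+02  4.220e+02]
 [ 6.049e-01 -1.880e-01  4.180e+02  4.220e+02]
 [ 6.053e-01 -2.008e-01  4.180e+02  4.220e+02]
 [ 6.067e-01 -2.137e-01  4.180e+02  4.230e+02]]
[-0.04538673  0.59670508] 2.5986844568915157
keeper [ 0.60547429 -0.2227357   0.191     ]
```

>>> {"fn": "apply_moves", "kwargs": {"deltas": [[15, 2, 0, -8], [14.4, -2.2, 0, -8], [0, 0, 0, -8], [0, 0, 40, 0], [0, 0, 40, 0]], "grip": 0.5}}

```text
t: 3.28
ee_pos: [0.4274, -0.2214, 0.2507]
ee_rot: [0.545, 0.838, -0.0, 0.001]
ft_force: [0.1, -0.1, -0.1]
gripper_width: 0.0426
grip_force: 0.0
```

```bash
python3 - <<'E'
from h import *
s=bot.sense();print(s['ee_pos'],R.from_quat(s['ee_rot']).as_euler('xyz',degrees=True),delta((.4332,-.2225,.157)).round(1),s['gripper_width'])
E
```

```text
[ 0.42737811 -0.22143582  0.25072249] [1.79942831e+02 8.90390174e-02 1.13951207e+02] [-3.2  4.8 93.7] 0.04261312677338309
```

>>> {"fn": "apply_moves", "kwargs": {"deltas": [[-3.2, 4.8, 0, 0], [0, 0, 40, 0], [0, 0, 40, 0], [0, 0, 14, 0], [0, 0, 0, 0]]}}

```text
t: 3.9
ee_pos: [0.4336, -0.2222, 0.1579]
ee_rot: [0.544, 0.839, -0.0, 0.0]
ft_force: [1.0, 0.3, 1.1]
gripper_width: 0.0428
grip_force: 0.0
```

>>> {"fn": "apply_moves", "kwargs": {"deltas": [[0, 0, 0, 0], [0, 0, 0, 0], [0, 0, 0, 0], [0, 0, 0, 0], [0, 0, 0, 0]], "grip": 0}}

```text
t: 4.53
ee_pos: [0.4332, -0.2227, 0.1587]
ee_rot: [0.545, 0.839, -0.0, 0.001]
ft_force: [-1.0, -0.3, 5.4]
gripper_width: 0.011
grip_force: 58.9
```

>>> {"fn": "apply_moves", "kwargs": {"deltas": [[0, 0, -10, 0], [0, 0, -40, 0], [0, 0, -40, 0], [0, 0, 0, 0]]}}

```text
t: 5.03
ee_pos: [0.4348, -0.2224, 0.2506]
ee_rot: [0.544, 0.839, 0.001, 0.003]
ft_force: [-0.2, -0.3, -2.1]
gripper_width: 0.0109
grip_force: 58.8
```

```bash
python3 - <<'E'
from h import *
s=bot.sense();print(s['ee_pos'],R.from_quat(s['ee_rot']).as_euler('xyz',degrees=True),s['gripper_width'],s['ft_force'],s['grip_force'])
im=shot('wrist','w2.png')
E
```

```text
[ 0.43479412 -0.22238791  0.25055309] [179.70711301   0.2846006  114.0361615 ] 0.010872854785966838 [-0.22132489 -0.31298276 -2.06238008] 58.823325634002686
```

View pics/w2.png

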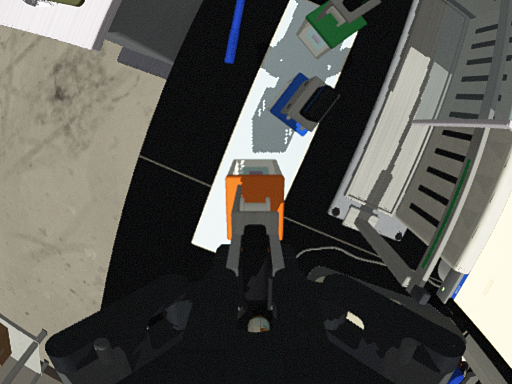

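>>> {"fn": "apply_moves", "kwargs": {"deltas": [[0, 0, 0, 10.7], [0, 0, 0, 10.7], [-2, 45, 0, 0], [-2.3, 50, 0, 0], [34, 1.5, 0, 0]]}}

```text
t: 5.7
ee_pos: [0.5307, -0.1895, 0.2456]
ee_rot: [0.692, 0.722, 0.001, 0.001]
ft_force: [-0.5, 1.1, -2.9]
gripper_width: 0.0109
grip_force: 59.6
```

>>> {"fn": "apply_moves", "kwargs": {"deltas": [[34, 1.5, 10, 0], [0, 0, 10, 0], [0, 0, 0, 0]]}}

```text
t: 6.08
ee_pos: [0.5261, -0.1546, 0.2256]
ee_rot: [0.691, 0.723, -0.002, -0.001]
ft_force: [-0.7, -0.0, -2.1]
gripper_width: 0.0107
grip_force: 59.5
```

```bash
python3 - <<'E'
from h import *
s=bot.sense();print(s['ee_pos'],R.from_quat(s['ee_rot']).as_euler('xyz',degrees=True),delta((.6037,-.154,.2265)).round(1))
c=cam('wrist');im=shot('wrist','w3.png');np.savez('w3.npz',K=c[0],R=c[1],t=c[2])
E
```

```text
[ 0.52608035 -0.15456697  0.22562103] [-1.79757190e+02  1.07079094e-02  9.26515325e+01] [-3.  77.6 -1.2]
```

View pics/w3.png

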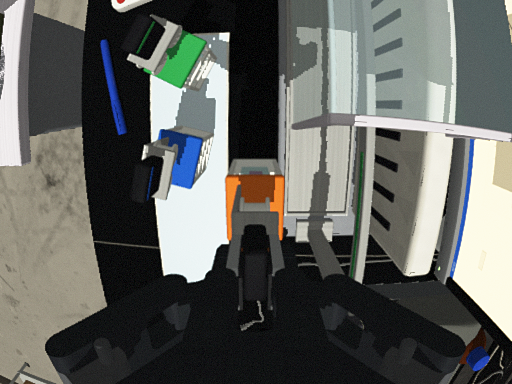

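```bash
python3 - <<'E'
from h import *
d=np.load('w3.npz');c=(d['K'],d['R'],d['t']);g=cv2.imread('pics/w3.png').max(2).astype(int)
for v in (150,170,190,210,230):
    print(v,g[v,350:382].tolist())
    for u in (356,360,365,370): 
        z=.188
        for _ in range(3): p=onz('wrist',(u,v),z,c); z=.16+(.1296-p[1])*.0875
        print(u,p.round(4), 'rail', round(.5967-.0454*p[1],4))
E
```

```text
150 [106, 208, 193, 167, 158, 114, 70, 90, 88, 75, 70, 72, 73, 73, 67, 79, 148, 190, 194, 191, 188, 184, 185, 185, 157, 96, 96, 94, 90, 94, 92, 98]
356 [ 0.5909 -0.1033  0.1804] rail 0.6014
360 [ 0.5937 -0.1031  0.1804] rail 0.6014
365 [ 0.5973 -0.1028  0.1803] rail 0.6014
370 [ 0.601  -0.1025  0.1803] rail 0.6014
170 [200, 182, 161, 110, 67, 72, 92, 89, 82, 66, 62, 64, 70, 65, 84, 143, 186, 194, 188, 189, 185, 184, 182, 160, 102, 90, 92, 97, 97, 86, 91, 95]
356 [ 0.5921 -0.1166  0.1815] rail 0.602
360 [ 0.595  -0.1164  0.1815] rail 0.602
365 [ 0.5986 -0.1161  0.1815] rail 0.602
370 [ 0.6023 -0.1159  0.1815] rail 0.602
190 [155, 161, 167, 134, 90, 94, 89, 71, 65, 61, 79, 93, 61, 92, 161, 190, 193, 194, 184, 188, 187, 189, 180, 101, 87, 63, 39, 16, 2, 9, 11, 8]
356 [ 0.5935 -0.13    0.1827] rail 0.6026
360 [ 0.5964 -0.1299  0.1827] rail 0.6026
365 [ 0.6001 -0.1297  0.1827] rail 0.6026
370 [ 0.6039 -0.1295  0.1827] rail 0.6026
210 [160, 151, 111, 95, 95, 81, 70, 66, 73, 86, 72, 77, 129, 179, 191, 191, 188, 185, 188, 186, 181, 40, 6, 3, 9, 20, 66, 88, 95, 89, 91, 96]
356 [ 0.5952 -0.1439  0.1839] rail 0.6032
360 [ 0.5982 -0.1438  0.1839] rail 0.6032
365 [ 0.602  -0.1436  0.1839] rail 0.6032
370 [ 0.6058 -0.1435  0.1839] rail 0.6032
230 [163, 163, 169, 142, 74, 61, 60, 63, 65, 66, 117, 173, 193, 192, 187, 186, 188, 183, 177, 93, 92, 94, 97, 94, 91, 92, 91, 94, 91, 92, 93, 96]
356 [ 0.5972 -0.1582  0.1852] rail 0.6039
360 [ 0.6003 -0.1581  0.1852] rail 0.6039
365 [ 0.6041 -0.1581  0.1852] rail 0.6039
370 [ 0.608  -0.158   0.1852] rail 0.6039
```

>>> {"fn": "apply_moves", "kwargs": {"deltas": [[0, 25, 0, 0], [-1, 25, -1, 0], [-1, 17, 0, 0], [-1, 10.5, 0, 0], [0, 0, 0, 0]]}}

```text
t: 6.75
ee_pos: [0.6053, -0.1541, 0.2281]
ee_rot: [0.691, 0.723, -0.0, -0.0]
ft_force: [-1.0, 0.5, -1.6]
gripper_width: 0.011
grip_force: 59.6
```

```bash
python3 - <<'E'
from h import *
s=bot.sense();print(s['ee_pos'],R.from_quat(s['ee_rot']).as_euler('xyz',degrees=True),delta((.6037,-.154,.2265)).round(1),s['ft_force'])
shot('wrist','w4.png');a=shot('side');cv2.imwrite('pics/s4.png',cv2.resize(a[130:260,230:330],None,fx=4,fy=4,interpolation=cv2.INTER_CUBIC))
E
```

```text
[ 0.60527743 -0.15405304  0.22805011] [-1.79989356e+02  9.16615362e-03  9.25870559e+01] [ 0.1 -1.6  1.6] [-1.03453325  0.53597678 -1.5699081 ]
```

View pics/s4.png

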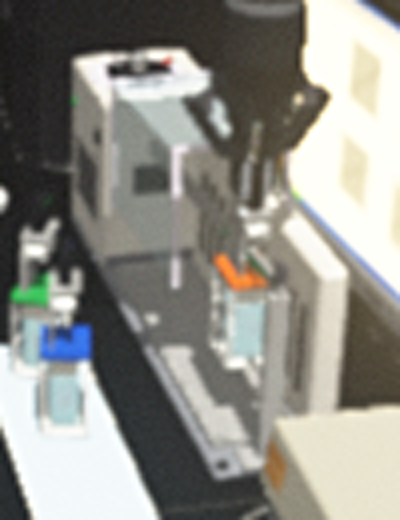

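>>> {"fn": "apply_moves", "kwargs": {"deltas": [[0, -1.4, 0, 0], [0, 0, 4, 0], [0, 0, 4, 0], [0, 0, 2, 0], [0, 0, 0, 0]]}}

```text
t: 7.48
ee_pos: [0.6036, -0.1534, 0.218]
ee_rot: [0.691, 0.723, -0.0, -0.0]
ft_force: [0.4, -0.8, -1.7]
gripper_width: 0.0107
grip_force: 59.6
```

>>> {"fn": "apply_moves", "kwargs": {"deltas": [[0, 0, 1, 0], [0, 0, 1, 0], [0, 0, 1, 0], [0, 0, 0, 0]]}}

```text
t: 7.98
ee_pos: [0.6048, -0.1531, 0.217]
ee_rot: [0.691, 0.723, 0.001, 0.001]
ft_force: [-1.8, 0.8, 6.8]
gripper_width: 0.0111
grip_force: 61.1
```

>>> {"fn": "apply_moves", "kwargs": {"deltas": [[0, 0, 0, 0], [0, 0, 0, 0], [0, 0, 0, 0], [0, 0, 0, 0]], "grip": 0.5}}

```text
t: 8.48
ee_pos: [0.6037, -0.1534, 0.2151]
ee_rot: [0.691, 0.723, -0.0, -0.0]
ft_force: [0.3, -0.4, 0.6]
gripper_width: 0.043
grip_force: 0.0
```

```bash
python3 - <<'E'
from h import *
s=bot.sense();print(s['ee_pos'],s['gripper_width'],s['ft_force'])
im=shot('wrist','w5.png')
E
```

```text
[ 0.60374902 -0.15341067  0.21511327] 0.04303183592292578 [ 0.33312945 -0.40647572  0.56980623]
```

View pics/w5.png

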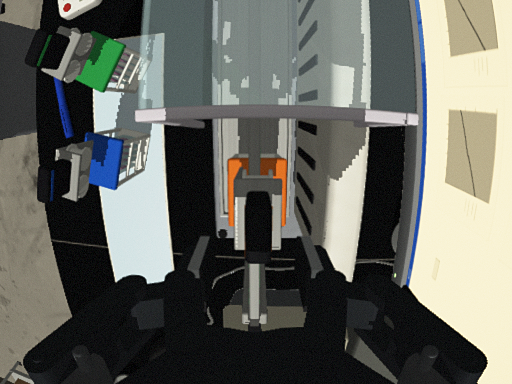

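>>> {"fn": "apply_moves", "kwargs": {"deltas": [[0, 0, -30, 0], [0, 0, -45, 0], [5, -30, -30, 0], [9, -45, 0, 0], [9, -45, 0, 0]]}}

```text
t: 9.15
ee_pos: [0.4817, -0.1357, 0.3206]
ee_rot: [0.691, 0.723, 0.0, 0.0]
ft_force: [-0.2, -0.0, 0.3]
gripper_width: 0.0422
grip_force: 0.0
```

>>> {"fn": "apply_moves", "kwargs": {"deltas": [[4, -36, 0, 0], [0, 0, 0, 7.5], [0, 0, 0, 7.4], [0, 0, 20, 0], [0, 0, 0, 0]]}}

```text
t: 9.78
ee_pos: [0.4457, -0.1336, 0.2995]
ee_rot: [0.778, 0.628, -0.001, -0.001]
ft_force: [-0.6, -1.0, 0.0]
gripper_width: 0.0424
grip_force: 0.0
```

```bash
python3 - <<'E'
from h import *
s=bot.sense();print(s['t'],s['ee_pos'],R.from_quat(s['ee_rot']).as_euler('xyz',degrees=True),delta((.4465,-.1333,.159)).round(1))
c=cam('wrist');im=shot('wrist','w6.png')
print(bars('wrist',im,c,roi=(150,0,330,300)))
a=shot('side');m=bars('side',a,roi=(240,150,330,260));print(m)
E
```

```text
9.775 [ 0.44571628 -0.13355174  0.29952384] [-1.79846911e+02  1.32837607e-02  7.77805758e+01] [  0.4   1.1 140.5]
{'blue': (array([397.3, -87.4]), array([ 64.8, 193.2]), 48.0, array([190., 132.])), 'green': (array([443.9, -31. ]), array([51. , 42.3]), 62.0, array([239.,  94.]))}
{'orange': (array([ 606.3, -187.9]), array([394.5,  48.8]), 83.6, array([292., 219.])), 'blue': (array([ 444.3, -137. ]), array([55.3, 43.2]), 79.0, array([244., 214.]))}
```

View pics/w6.png

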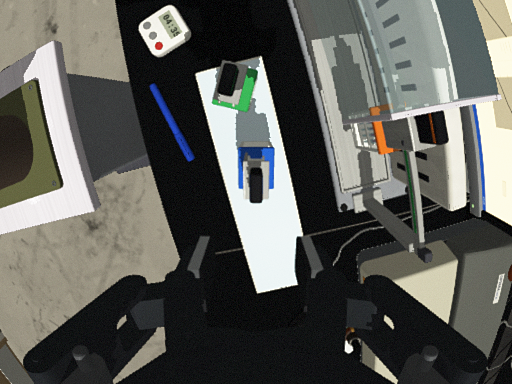

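>>> {"fn": "apply_moves", "kwargs": {"deltas": [[0.4, 1.1, 0, 0], [0, 0, 50, 0], [0, 0, 50, 0], [0, 0, 30, 0], [0, 0, 10, 0]]}}

```text
t: 10.5
ee_pos: [0.4475, -0.1334, 0.1592]
ee_rot: [0.778, 0.628, -0.001, -0.001]
ft_force: [0.5, 0.4, 0.2]
gripper_width: 0.0429
grip_force: 0.0
```

>>> {"fn": "apply_moves", "kwargs": {"deltas": [[0, 0, 0, 0], [0, 0, 0, 0], [0, 0, 0, 0], [0, 0, 0, 0], [0, 0, 0, 0]], "grip": 0}}

```text
t: 11.12
ee_pos: [0.4486, -0.1337, 0.1613]
ee_rot: [0.779, 0.628, 0.001, 0.001]
ft_force: [-1.2, -1.5, 6.6]
gripper_width: 0.0107
grip_force: 59.7
```

```bash
python3 - <<'E'
from h import *
s=bot.sense();print(s['t'],s['ee_pos'],R.from_quat(s['ee_rot']).as_euler('xyz',degrees=True),s['gripper_width'],s['ft_force'],s['grip_force'])
a=shot('side');cv2.imwrite('pics/s7.png',cv2.resize(a[130:260,230:330],None,fx=4,fy=4,interpolation=cv2.INTER_CUBIC))
E
```

```text
11.125 [ 0.44855201 -0.13366707  0.16131278] [1.79876063e+02 1.83261844e-02 7.77446458e+01] 0.010746446901863096 [-1.23160303 -1.49158535  6.62307505] 59.734827876091
```

View pics/s7.png

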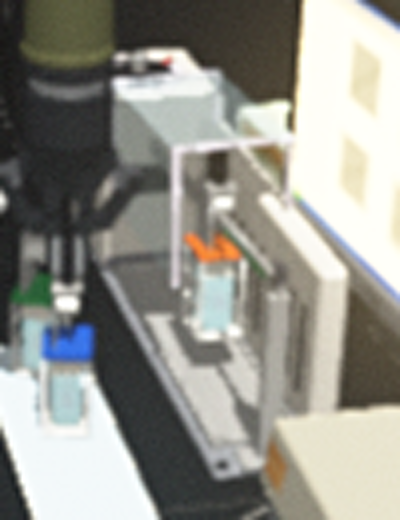

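>>> {"fn": "apply_moves", "kwargs": {"deltas": [[0, 0, -10, 0], [0, 0, -40, 0], [0, 0, -40, 0], [0, 0, 0, -7.5], [0, 0, 0, -7.4]]}}

```text
t: 11.8
ee_pos: [0.448, -0.1337, 0.2514]
ee_rot: [0.689, 0.725, 0.0, 0.001]
ft_force: [0.6, -0.1, -1.9]
gripper_width: 0.0108
grip_force: 58.9
```

>>> {"fn": "apply_moves", "kwargs": {"deltas": [[-8, 25, 0, 0], [-8, 30, 0, 0], [-8, 24, 10, 0], [0, 0, 10, 0], [0, 0, 0, 0]]}}

```text
t: 12.42
ee_pos: [0.526, -0.1536, 0.2295]
ee_rot: [0.69, 0.723, -0.001, -0.001]
ft_force: [-0.2, -0.7, -0.1]
gripper_width: 0.0109
grip_force: 58.8
```

```bash
python3 - <<'E'
from h import *
s=bot.sense();print(s['t'],s['ee_pos'],R.from_quat(s['ee_rot']).as_euler('xyz',degrees=True),delta((.6037,-.154,.228)).round(1),s['gripper_width'])
a=shot('side');w=shot('wrist');print(bars('side',a,roi=(240,150,330,260)))
cv2.imwrite('pics/ws8.png',np.hstack([cv2.resize(a[130:260,230:330],None,fx=2.9,fy=2.9),w[:377]]))
E
```

```text
12.425 [ 0.52596986 -0.15359636  0.22950194] [-1.79795595e+02 -3.22484829e-02  9.26697437e+01] [-4.  77.6  1.2] 0.01091581686048725
{'orange': (array([ 601.9, -154. ]), array([449.8,  42.3]), 84.9, array([288., 213.])), 'blue': (array([553. , -40.1]), array([48.7, 63.1]), 1.1, array([269., 199.])), 'green': (array([453.9, -38.2]), array([54.4, 26.6]), 79.2, array([244., 201.]))}
```

View pics/ws8.png

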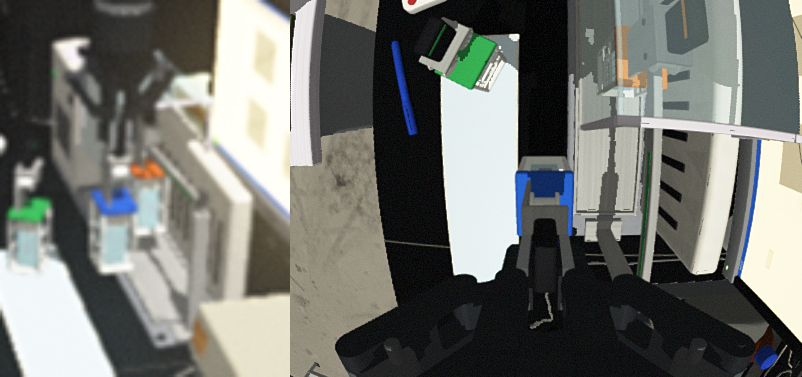

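>>> {"fn": "apply_moves", "kwargs": {"deltas": [[-1, 25, 0, 0], [-1, 25, 0, 0], [-1, 17, 0, 0], [-1, 9.6, 0, 0], [0, 0, 0, 0]]}}

```text
t: 13.15
ee_pos: [0.6045, -0.1542, 0.2305]
ee_rot: [0.69, 0.723, -0.0, 0.0]
ft_force: [-0.9, 0.4, -1.8]
gripper_width: 0.0109
grip_force: 59.0
```

```bash
python3 - <<'E'
from h import *
s=bot.sense();print(s['ee_pos'],delta((.6037,-.154,.2175)).round(1),s['gripper_width'],s['ft_force'])
E
```

```text
[ 0.60447202 -0.15415074  0.23046276] [ 0.2 -0.8 13. ] 0.010899883509393922 [-0.90548434  0.44161644 -1.76546091]
```

>>> {"fn": "apply_moves", "kwargs": {"deltas": [[0, -0.8, 4, 0], [0, 0, 4, 0], [0, 0, 3, 0], [0, 0, 1, 0], [0, 0, 0, 0]]}}

```text
t: 13.78
ee_pos: [0.6044, -0.1541, 0.2195]
ee_rot: [0.691, 0.723, 0.001, 0.001]
ft_force: [-0.5, 0.0, 4.5]
gripper_width: 0.0112
grip_force: 60.0
```

>>> {"fn": "apply_moves", "kwargs": {"deltas": [[0, 0, 1, 0], [0, 0, 1, 0], [0, 0, 0, 0]]}}

```text
t: 14.15
ee_pos: [0.6054, -0.1538, 0.2192]
ee_rot: [0.691, 0.723, 0.001, 0.002]
ft_force: [-1.1, 0.7, 12.4]
gripper_width: 0.0107
grip_force: 61.2
```

>>> {"fn": "apply_moves", "kwargs": {"deltas": [[0, 0, 0, 0], [0, 0, 0, 0], [0, 0, 0, 0], [0, 0, 0, 0]], "grip": 0.5}}

```text
t: 14.65
ee_pos: [0.6037, -0.1543, 0.216]
ee_rot: [0.691, 0.723, -0.0, -0.0]
ft_force: [0.4, 0.2, -0.6]
gripper_width: 0.043
grip_force: 0.0
```

>>> {"fn": "apply_moves", "kwargs": {"deltas": [[0, 0, -30, 0], [0, 0, -45, 0], [5, -30, -30, 0], [25, -45, 0, 0], [25, -45, 0, 0]]}}

```text
t: 15.28
ee_pos: [0.4803, -0.1043, 0.3216]
ee_rot: [0.691, 0.723, 0.0, 0.0]
ft_force: [1.3, -0.0, 0.3]
gripper_width: 0.0427
grip_force: 0.0
```

>>> {"fn": "apply_moves", "kwargs": {"deltas": [[30, -34.5, 0, 0], [0, 0, 0, 10.2], [0, 0, 0, 10.2], [0, 0, 0, 10.2], [0, 0, 0, 0]]}}

```text
t: 15.9
ee_pos: [0.4455, -0.0764, 0.3214]
ee_rot: [0.856, 0.516, -0.0, 0.0]
ft_force: [0.6, 0.2, 0.1]
gripper_width: 0.0432
grip_force: 0.0
```

```bash
python3 - <<'E'
from h import *
s=bot.sense();print(s['t'],s['ee_pos'],R.from_quat(s['ee_rot']).as_euler('xyz',degrees=True))
c=cam('wrist');im=shot('wrist','w9.png');print(bars('wrist',im,c,roi=(200,0,330,300)))
p=proj('wrist',(.4435,-.031,.185),c);print(p)
g=im.max(2);x,y=p.astype(int);x0,y0=x-28,y-28
m=(g[y0:y0+56,x0:x0+56]<60).astype(np.uint8);cn,_=cv2.findContours(m,0,2)
for q in cn:
  if cv2.contourArea(q)>80:
    w=np.array([onz('wrist',p,.185,c)[:2] for p in q.reshape(-1,2)+[x0,y0]])*1000;print(cv2.minAreaRect(w.astype(np.float32)))
a=shot('side');print(bars('side',a,roi=(240,150,330,260)))
E
```

```text
15.9 [ 0.44552821 -0.07642956  0.32139218] [1.79976604e+02 1.93179208e-02 6.21713848e+01]
{'orange': (array([586.8,  71.9]), array([ 9. , 52.9]), 3.8, array([301.,  17.])), 'blue': (array([370.9, -80.2]), array([ 9.9, 32.2]), 15.2, array([209., 198.])), 'green': (array([443.6, -30.5]), array([50.6, 41.6]), 64.1, array([239., 128.]))}
[230.06546102 145.07922362]
((422.823974609375, -31.59737205505371), (32.19795227050781, 18.649375915527344), 60.12540817260742)
((444.3970031738281, -29.319576263427734), (28.683637619018555, 13.213754653930664), 61.77207946777344)
{'orange': (array([ 569.9, -355.5]), array([43.7,  9.4]), 72.3, array([298., 246.])), 'blue': (array([626. , -22.5]), array([36.9, 51.4]), 7.8, array([287., 196.])), 'green': (array([453.9, -38.2]), array([54.4, 26.6]), 79.2, array([244., 200.]))}
```

```bash
python3 - <<'E'
from h import *
print(delta((.4442,-.0298,.161)).round(1))
E
```

```text
[ 40.6 -22.9 160.3]
```

>>> {"fn": "apply_moves", "kwargs": {"deltas": [[20, -11, 0, 0], [20.6, -11.9, 0, 0], [0, 0, 40, 0], [0, 0, 40, 0], [0, 0, 0, 0]]}}

```text
t: 16.62
ee_pos: [0.4424, -0.0301, 0.2395]
ee_rot: [0.856, 0.516, -0.003, -0.002]
ft_force: [0.3, 0.5, 0.3]
gripper_width: 0.0428
grip_force: 0.0
```

```bash
python3 - <<'E'
from h import *
print(delta((.4442,-.0298,.161)).round(1))
E
```

```text
[ 1.3  1.9 78.5]
```

>>> {"fn": "apply_moves", "kwargs": {"deltas": [[1, 1.5, 0, 0], [0, 0, 38, 0], [0, 0, 30, 0], [0, 0, 10, 0], [0, 0, 0, 0]]}}

```text
t: 17.25
ee_pos: [0.447, -0.0297, 0.164]
ee_rot: [0.857, 0.516, 0.001, 0.0]
ft_force: [0.4, -0.2, 0.1]
gripper_width: 0.0433
grip_force: 0.0
```

>>> {"fn": "apply_moves", "kwargs": {"deltas": [[0, 0, 0, 0], [0, 0, 0, 0], [0, 0, 0, 0], [0, 0, 0, 0], [0, 0, 0, 0]], "grip": 0}}

```text
t: 17.88
ee_pos: [0.4463, -0.0293, 0.1644]
ee_rot: [0.857, 0.516, 0.001, 0.0]
ft_force: [-1.8, 1.0, 6.5]
gripper_width: 0.0108
grip_force: 59.4
```

>>> {"fn": "apply_moves", "kwargs": {"deltas": [[0, 0, -10, 0], [0, 0, -40, 0], [0, 0, -40, 0], [0, 0, 0, -10.2], [0, 0, 0, -10.2]]}}

```text
t: 18.5
ee_pos: [0.4463, -0.0301, 0.2546]
ee_rot: [0.75, 0.661, 0.0, 0.001]
ft_force: [0.2, 0.0, -1.9]
gripper_width: 0.0107
grip_force: 58.7
```

```bash
python3 - <<'E'
from h import *
s=bot.sense();print(s['ee_pos'],s['gripper_width'],s['ft_force'],s['grip_force'])
a=shot('side');print(bars('side',a,roi=(240,150,330,260)))
im=shot('wrist');c=cam('wrist');print(bars('wrist',im,c,amin=40)) 
E
```

```text
[ 0.44634882 -0.03007594  0.25462511] 0.010719488271866298 [ 0.24494447  0.02756251 -1.94119762] 58.6748743057251
{'orange': (array([ 569.1, -357.9]), array([48.7,  9.4]), 72.3, array([298., 246.])), 'blue': (array([618.7,  30.6]), array([33.8, 53.3]), 9.5, array([282., 190.])), 'green': (array([489.1, 147.9]), array([66.8, 28.8]), 79.7, array([244., 179.]))}
{'orange': (array([602.9, 100.4]), array([35.4, 58.1]), 4.0, array([380.,  52.])), 'blue': (array([ 697.8, -204.4]), array([196.3, 831.9]), 53.2, array([264., 204.])), 'green': (array([441.3, -62.2]), array([73. , 60.6]), 82.8, array([253., 203.]))}
```

>>> {"fn": "apply_moves", "kwargs": {"deltas": [[0, 0, 0, -10.2], [-45, 25, 0, 0], [-45, 25, 0, 0], [-37.5, 25, 10, 0], [0, 0, 10, 0]]}}

```text
t: 19.23
ee_pos: [0.5282, -0.1579, 0.2327]
ee_rot: [0.694, 0.72, -0.0, 0.001]
ft_force: [-1.3, 0.5, -2.4]
gripper_width: 0.0111
grip_force: 58.8
```

>>> {"fn": "apply_moves", "kwargs": {"deltas": [[0, 0, 0, 0], [0, 0, 0, 0]]}}

```text
t: 19.48
ee_pos: [0.5266, -0.1522, 0.2338]
ee_rot: [0.69, 0.724, 0.0, -0.0]
ft_force: [-0.8, 0.4, -1.0]
gripper_width: 0.0109
grip_force: 58.7
```

```bash
python3 - <<'E'
from h import *
s=bot.sense();print(s['t'],s['ee_pos'],R.from_quat(s['ee_rot']).as_euler('xyz',degrees=True),delta((.6037,-.154,.232)).round(1),s['gripper_width'])
im=shot('wrist');c=cam('wrist');print(bars('wrist',im,c,amin=40,roi=(240,0,400,250)))
h=cv2.cvtColor(im,cv2.COLOR_BGR2HSV)[:330,200:320];m=cv2.inRange(h,(45,120,70),(85,255,255));ys,xs=np.where(m);print(xs.min()+200,xs.max()+200,ys.min(),ys.max())
E
```

```text
19.475 [ 0.52657449 -0.15219857  0.23378934] [-1.79997104e+02 -2.31712391e-02  9.27315215e+01] [-5.5 77.   1.8] 0.01092759340362299
{'blue': (array([617. , -33.6]), array([46.2, 16.8]), 3.1, array([347.,  72.])), 'green': (array([ 535.2, -178.4]), array([41.8, 67.3]), 4.2, array([262., 193.]))}
226 282 175 239
```

>>> {"fn": "apply_moves", "kwargs": {"deltas": [[-1, 25, 0, 0], [-2, 25, 0, 0], [-2, 17, 0, 0], [-1, 9, 0, 0], [0, 0, 0, 0]]}}

```text
t: 20.15
ee_pos: [0.6032, -0.1556, 0.2335]
ee_rot: [0.69, 0.723, 0.0, 0.0]
ft_force: [-0.8, 0.7, -1.4]
gripper_width: 0.0106
grip_force: 58.8
```

```bash
python3 - <<'E'
from h import *
s=bot.sense();print(s['ee_pos'],delta((.6037,-.154,.222)).round(1),s['gripper_width'],s['ft_force'])
E
```

```text
[ 0.60319663 -0.1555776   0.23349654] [ 1.6  0.6 11.5] 0.010628146767888159 [-0.82492291  0.73578684 -1.43114128]
```

>>> {"fn": "apply_moves", "kwargs": {"deltas": [[0, 0.4, 4, 0], [0, 0, 4, 0], [0, 0, 2, 0], [0, 0, 1, 0], [0, 0, 0, 0]]}}

```text
t: 20.78
ee_pos: [0.6039, -0.156, 0.223]
ee_rot: [0.691, 0.723, 0.0, 0.0]
ft_force: [-0.6, 1.3, 3.5]
gripper_width: 0.0107
grip_force: 59.5
```

>>> {"fn": "apply_moves", "kwargs": {"deltas": [[0, 0, 1, 0], [0, 0, 0, 0]]}}

```text
t: 21.02
ee_pos: [0.6044, -0.1559, 0.2227]
ee_rot: [0.691, 0.723, 0.001, 0.001]
ft_force: [-1.5, 1.5, 8.2]
gripper_width: 0.0108
grip_force: 60.3
```

>>> {"fn": "apply_moves", "kwargs": {"deltas": [[0, 0, 0, 0], [0, 0, 0, 0], [0, 0, 0, 0], [0, 0, 0, 0]], "grip": 0.5}}

```text
t: 21.52
ee_pos: [0.6034, -0.1561, 0.2211]
ee_rot: [0.691, 0.723, -0.0, -0.0]
ft_force: [0.4, -0.7, 0.2]
gripper_width: 0.0424
grip_force: 0.0
```

>>> {"fn": "apply_moves", "kwargs": {"deltas": [[0, 0, -30, 0], [0, 0, -45, 0], [0, -20, -35, 0], [40, -30, 0, 0], [45, -30, 0, 0]]}}

```text
t: 22.15
ee_pos: [0.5191, -0.0744, 0.3316]
ee_rot: [0.691, 0.723, 0.001, 0.0]
ft_force: [1.3, 0.3, 0.4]
gripper_width: 0.0427
grip_force: 0.0
```

>>> {"fn": "apply_moves", "kwargs": {"deltas": [[45, -30, 0, 0], [45, -30, 0, 0], [45, -30, 0, 0], [45, -30, 0, 0], [45, -25, 0, 0]]}}

```text
t: 22.78
ee_pos: [0.3632, 0.1443, 0.3315]
ee_rot: [0.691, 0.723, 0.0, 0.0]
ft_force: [-0.0, 0.2, 0.4]
gripper_width: 0.0427
grip_force: 0.0
```

>>> {"fn": "apply_moves", "kwargs": {"deltas": [[0, 0, 0, 0], [0, 0, 0, 0]]}}

```text
t: 23.02
ee_pos: [0.3647, 0.1427, 0.3313]
ee_rot: [0.691, 0.723, -0.0, 0.0]
ft_force: [0.5, -0.0, 0.0]
gripper_width: 0.0428
grip_force: 0.0
```

```bash
python3 - <<'E'
from h import *
s=bot.sense();print(s['t'],s['ee_pos'],R.from_quat(s['ee_rot']).as_euler('xyz',degrees=True),np.round(s['joint_pos'],2))
c=cam('wrist');w=shot('wrist','w10.png');np.savez('w10.npz',K=c[0],R=c[1],t=c[2])
t=shot('top','t10.png');a=shot('side','s10.png')
print(bars('top',t,roi=(150,120,300,190),amin=4,z=.13));print(bars('side',a,roi=(240,150,330,260)))
print(proj('wrist',(.351,.223,.03),c),proj('wrist',(.588,.209,.205),c))
pan=np.zeros((600,800,3),np.uint8);pan[:384,:512]=w
k=cv2.resize(t[125:185,120:200],(285,214),interpolation=cv2.INTER_CUBIC);pan[:214,515:800]=k
k=cv2.resize(a[130:260,230:330],(285,370),interpolation=cv2.INTER_CUBIC);pan[216:586,515:800]=k
u,v=proj('wrist',(.351,.223,.03),c).astype(int);u=max(35,u);v=max(35,v)
k=cv2.resize(w[v-35:v+35,u-35:u+35],(212,212),interpolation=cv2.INTER_CUBIC);pan[386:598,:212]=k;print('crop',u-35,v-35)
cv2.imwrite('pics/pan10.png',pan)
E
```

```text
23.025 [0.3647224  0.14272595 0.33129447] [1.79979102e+02 3.73031485e-02 9.26539765e+01] [ 0.09  0.3  -0.77  2.04  0.27  0.9  -0.78]
{'green': (array([ 589.6, -114.4]), array([16.3, 45.3]), 1.6, array([254., 161.]))}
{'orange': (array([ 569.9, -355.5]), array([43.7,  9.4]), 72.3, array([298., 246.]))}
[247.85125375 103.69027492] [463.42561261 139.36661712]
crop 212 68
```

View pics/pan10.png

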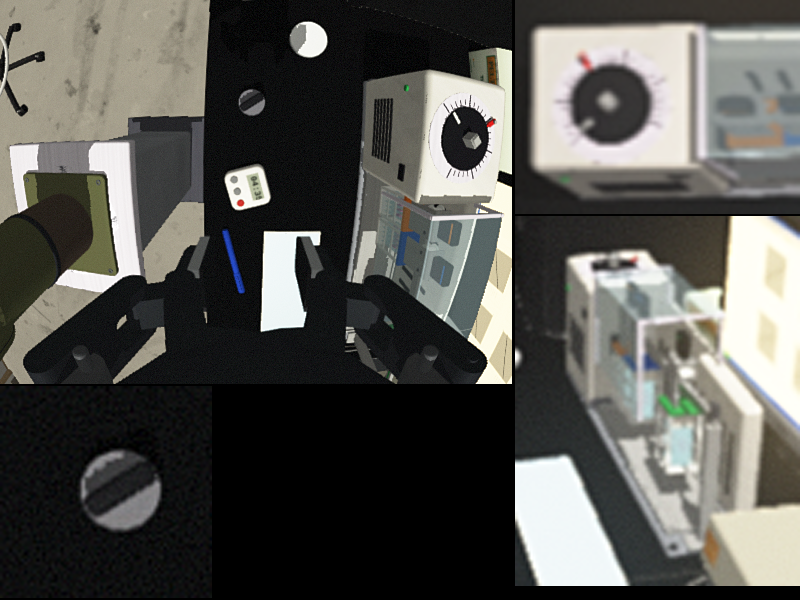

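```bash
cat > knob.py <<'E'
from h import *
def knob(im,c,u,v):
    g=im.max(2);m=np.zeros_like(g);m[v-22:v+22,u-22:u+22]=(g[v-22:v+22,u-22:u+22]>70)*255
    q=np.vstack([k for k in cv2.findContours(m,0,2)[0] if cv2.contourArea(k)>20]).reshape(-1,2)
    W=np.array([onz('wrist',p,.022,c)[:2] for p in q])*1000
    hull=cv2.convexHull(W.astype(np.float32)).reshape(-1,2)
    (ce,r)=cv2.minEnclosingCircle(hull)
    mm=np.zeros_like(g);cv2.fillPoly(mm,[cv2.convexHull(q)],255)
    mm=cv2.erode(mm,np.ones((3,3)));d=((mm>0)&(g<62)).astype(np.uint8)
    k=max(cv2.findContours(d,0,2)[0],key=cv2.contourArea).reshape(-1,2)
    X=np.array([onz('wrist',p,.048,c)[:2] for p in k])*1000
    return ce,r,cv2.minAreaRect(X.astype(np.float32))
E
python3 - <<'E'
from knob import *
d=np.load('w10.npz');c=(d['K'],d['R'],d['t']);im=cv2.imread('pics/w10.png')
print(knob(im,c,252,102))
# dial measurements
def P(u,v,z=.205): return onz('wrist',(u,v),z,c).round(4)
h=cv2.cvtColor(im,cv2.COLOR_BGR2HSV);m=cv2.inRange(h,(0,130,90),(8,255,255))|cv2.inRange(h,(172,130,90),(180,255,255));m[:, :475]=0;m[:100]=0;m[150:]=0
ys,xs=np.where(m);print('red',list(zip(xs,ys)),)
t=cv2.imread('pics/top0.png');h=cv2.cvtColor(t,cv2.COLOR_BGR2HSV);m=cv2.inRange(h,(0,100,90),(10,255,255))|cv2.inRange(h,(170,100,90),(180,255,255));m[:,:130]=0;m[:,165:]=0;m[:130]=0;m[165:]=0
ys,xs=np.where(m);print('redtop',list(zip(xs,ys)),[onz('top',p,.205).round(4)[:2].tolist() for p in zip(xs,ys)])
g=t.max(2);m=np.zeros_like(g);m[130:175,130:165]=(g[130:175,130:165]<90)*255
k=max(cv2.findContours(m,0,2)[0],key=cv2.contourArea);(u,v),r=cv2.minEnclosingCircle(k);print('disc top',u,v,r,onz('top',(u,v),.205),cv2.fitEllipse(k))
E
```

```text
((355.460693359375, 225.83900451660156), 19.958393096923828, ((353.16357421875, 228.32765197753906), (31.502552032470703, 18.40725326538086), 35.584266662597656))
red [(np.int64(492), np.int64(119)), (np.int64(493), np.int64(119)), (np.int64(494), np.int64(119)), (np.int64(495), np.int64(119)), (np.int64(491), np.int64(120)), (np.int64(492), np.int64(120)), (np.int64(489), np.int64(121)), (np.int64(490), np.int64(121)), (np.int64(491), np.int64(121)), (np.int64(492), np.int64(121)), (np.int64(493), np.int64(121)), (np.int64(488), np.int64(122)), (np.int64(489), np.int64(122)), (np.int64(490), np.int64(122)), (np.int64(491), np.int64(122)), (np.int64(492), np.int64(122)), (np.int64(493), np.int64(122)), (np.int64(487), np.int64(123)), (np.int64(488), np.int64(123)), (np.int64(489), np.int64(123)), (np.int64(490), np.int64(123)), (np.int64(491), np.int64(123)), (np.int64(492), np.int64(123)), (np.int64(493), np.int64(123)), (np.int64(487), np.int64(124)), (np.int64(488), np.int64(124)), (np.int64(489), np.int64(124)), (np.int64(490), np.int64(124)), (np.int64(491), np.int64(124)), (np.int64(492), np.int64(124)), (np.int64(493), np.int64(124)), (np.int64(487), np.int64(125)), (np.int64(488), np.int64(125)), (np.int64(489), np.int64(125)), (np.int64(490), np.int64(125)), (np.int64(491), np.int64(125)), (np.int64(487), np.int64(126)), (np.int64(488), np.int64(126)), (np.int64(489), np.int64(126)), (np.int64(490), np.int64(126))]
redtop [(np.int64(139), np.int64(141)), (np.int64(139), np.int64(142)), (np.int64(140), np.int64(142)), (np.int64(140), np.int64(143))] [[0.628, 0.2348], [0.6249, 0.2347], [0.625, 0.2316], [0.6219, 0.2315]]
disc top 146.36207580566406 153.63792419433594 10.893940925598145 [0.58943224 0.21053595 0.205     ] ((146.72132873535156, 153.51406860351562), (20.441375732421875, 20.7452335357666), 141.7280731201172)
```

>>> {"fn": "apply_moves", "kwargs": {"deltas": [[42, -3, 20, 0], [41, -3, 20, -10], [0, 0, 20, -10], [0, 0, 20, -10], [0, 0, 0, -10]]}}

```text
t: 23.8
ee_pos: [0.3546, 0.2243, 0.2498]
ee_rot: [0.4, 0.917, -0.002, -0.001]
ft_force: [1.0, -0.3, 0.2]
gripper_width: 0.0429
grip_force: 0.0
```

>>> {"fn": "apply_moves", "kwargs": {"deltas": [[0, 0, 0, -10], [0, 0, 0, -10], [0, 0, 0, -10], [0, 0, 0, -10], [0, 0, 0, -10]]}}

```text
t: 24.42
ee_pos: [0.3555, 0.2248, 0.251]
ee_rot: [-0.024, 1.0, -0.0, -0.0]
ft_force: [-0.6, 0.1, 0.4]
gripper_width: 0.0424
grip_force: 0.0
```

>>> {"fn": "apply_moves", "kwargs": {"deltas": [[0, 0, 0, -10], [0, 0, 0, -10], [0, 0, 0, -10], [0, 0, 0, 0], [0, 0, 0, 0]]}}

```text
t: 25.05
ee_pos: [0.355, 0.2253, 0.2511]
ee_rot: [-0.279, 0.96, -0.0, -0.0]
ft_force: [-0.2, 0.0, 0.3]
gripper_width: 0.0425
grip_force: 0.0
```

```bash
python3 - <<'E'
from knob import *
s=bot.sense();print(s['t'],s['ee_pos'],R.from_quat(s['ee_rot']).as_euler('xyz',degrees=True),np.round(s['joint_pos'],2))
c=cam('wrist');im=shot('wrist','w11.png');np.savez('w11.npz',K=c[0],R=c[1],t=c[2])
p=proj('wrist',(.355,.226,.022),c);print(p)
try: print(knob(im,c,*p.astype(int)))
except Exception as e: print(e)
g=im.max(2);u,v=p.astype(int);b=g[v-30:v+30:2,u-34:u+36:2]
for r in b: print(''.join(' .:-=+*#%@'[min(9,int(x)//22)] for x in r))
E
```

```text
25.05 [0.35499246 0.22531381 0.25108847] [-1.79996416e+02 -2.16965820e-02 -1.47597359e+02] [ 0.1   0.67 -1.28  2.09  0.79  0.99  0.53]
[255.46799885 167.07429541]
((355.9628601074219, 225.1505584716797), 19.80328941345215, ((350.3938293457031, 218.50537109375), (27.052677154541016, 13.428974151611328), 1.1942683458328247))
         ..         .  .           
                       .           
        ..   .      .              
   .                               
           .       .  .            
  ..        .       .              
 .          .                      
.                .                 
             .:-+*==:              
.           .=*- . =*=.            
           :+++     ===.           
        .  +*++.... ::::           
       .  :++*+...  :::::          
      .   +*+++...  :::::          
  .       ++++*...  :::::.         
         .*+++*..   :::::.         
.       ..*+++*..   :::::.         
          +++++:.   :::::          
. .       =+++*..   :::::          
     .    :+++*:    ::::.          
 .         -*+*:    :::.           
  . ..      -+*:    ::.            
             .=:    :.             
     .         .                   
    .                              
  .   .                            
                                   
        .  .  .                    
 .       .
```

>>> {"fn": "apply_moves", "kwargs": {"deltas": [[0, 0, 55, 0], [0, 0, 55, 0], [0, 0, 55, 0], [0, 0, 40, 0], [0, 0, 0, 0]]}}

```text
t: 25.72
ee_pos: [0.3535, 0.2248, 0.0445]
ee_rot: [-0.281, 0.96, -0.001, -0.002]
ft_force: [0.0, -0.4, 0.8]
gripper_width: 0.043
grip_force: 0.0
```

```bash
python3 - <<'E'
from h import *
s=bot.sense();print(delta((.3558,.2252,.0245)).round(1),R.from_quat(s['ee_rot']).as_euler('xyz',degrees=True),np.round(s['joint_pos'],2))
E
```

```text
[-2.2 -0.9 20. ] [-179.95343857   -0.27714259 -147.38555125] [-0.15  1.   -0.91  2.28  1.45  0.73 -0.03]
```

>>> {"fn": "apply_moves", "kwargs": {"deltas": [[-2.2, -0.9, 10, 0], [0, 0, 8.5, 0], [0, 0, 0, 0]]}}

```text
t: 26.1
ee_pos: [0.3573, 0.2262, 0.028]
ee_rot: [-0.281, 0.96, 0.0, 0.0]
ft_force: [0.0, 0.4, 0.2]
gripper_width: 0.0427
grip_force: 0.0
```

>>> {"fn": "apply_moves", "kwargs": {"deltas": [[0, 0, 0, 0], [0, 0, 0, 0], [0, 0, 0, 0], [0, 0, 0, 0], [0, 0, 0, 0]], "grip": 0}}

```text
t: 26.72
ee_pos: [0.3571, 0.2264, 0.0282]
ee_rot: [-0.281, 0.96, -0.0, 0.0]
ft_force: [0.2, 0.1, 6.4]
gripper_width: 0.0103
grip_force: 61.9
```

```bash
python3 - <<'E'
from h import *
s=bot.sense();print(s['ee_pos'],R.from_quat(s['ee_rot']).as_euler('xyz',degrees=True),np.round(s['joint_pos'],2),s['gripper_width'],s['ft_force'])
c=cam('wrist');im=shot('wrist','w12.png');p=proj('wrist',(.3558,.2252,.022),c);print(p)
g=im.max(2);u,v=p.astype(int);b=g[v-40:v+40:2,u-34:u+36:2]
for r in b: print(''.join(' .:-=+*#%@'[min(9,int(x)//22)] for x in r))
E
```

```text
[0.35710971 0.22635189 0.02819954] [-1.79985607e+02  4.70030447e-02 -1.47336599e+02] [-0.15  1.03 -0.89  2.28  1.51  0.73 -0.07] 0.010309763930711662 [0.17944177 0.10861577 6.35002439]
[254.93318971 241.42342367]
...................................
...................................
................... ....... .......
..............:::::::.. ...........
..........::::-=++*+-::::..........
.........:+**%@@@@@@@%#++:....... .
.......:-*@@@@@%%%%%%@@@@%=........
......:+%@@@@+........+@@@@*:....  
....:-#@@@@@#..........%@@@@%=... .
....=@@@@@@@=......... -+@@@@@*... 
...-@@@@@@@@-..........:==*@@@=-.. 
..:*@@@@@@@@:..........:===+%*==:..
..=@@@@@@@@@............=========. 
.-%@@@@@@@@%............==========.
.#@@@@@@@@@%............==========:
:@@@%@@@@@+=......... ..===========
-@@@@@@@@*=-..::::..... -==========
+@@@@@%%%%%-.::.:::.. ..-****+=====
*@@@@@%%%%%-::::::::.....*****=====
#@@@@@%%%%%.::::::::.....*****=====
@@@@@@%%%%#.:::::::......*****=====
@%%%%%%%%%#.::::::.......*****=====
=:...*%%%%*.:::::::......*****-....
:.:::#%%%%*.::::::::.....+****+....
:::.:%%%%%=.:::::::......=*****....
::.:-%%%%%=.::::::.......-*****....
--:-+%%%%%-....:::.......-*****:..:
::..+%%%%%:.. ...........:*****-...
====#%%%%%:........... ...*****=:::
..::%%%%%#................*****+...
::::%%%%#+... ............*****+...
.::-**%**+................******...
::.-*****+................******:..
...=*****=................+****+-..
::...-*##+................*##+-....
::.:.::=#+................*#-......
:::.:::.*+................*=.......
-::.::..=*................#-.....:.
-::::....................::.......:
..:................................
```

>>> {"fn": "apply_moves", "kwargs": {"deltas": [[0, 0, -20, 0], [0, 0, -55, 0], [0, 0, -60, 10], [0, 0, -60, 10], [0, 0, -60, 10]]}}

```text
t: 27.4
ee_pos: [0.3564, 0.2258, 0.2845]
ee_rot: [-0.021, 1.0, -0.0, -0.0]
ft_force: [1.9, -0.2, -0.0]
gripper_width: 0.0106
grip_force: 61.1
```

>>> {"fn": "apply_moves", "kwargs": {"deltas": [[0, 0, -27, 10], [0, 0, 0, 10], [0, 0, 0, 10], [0, 0, 0, 10], [0, 0, 0, 10]]}}

```text
t: 28.02
ee_pos: [0.3565, 0.2258, 0.3096]
ee_rot: [0.404, 0.915, -0.0, -0.0]
ft_force: [-0.5, 0.6, -0.2]
gripper_width: 0.0104
grip_force: 61.1
```

>>> {"fn": "apply_moves", "kwargs": {"deltas": [[0, 0, 0, 10], [0, 0, 0, 10], [0, 0, 0, 10], [0, 0, 0, 10], [-20, 40, 0, 0]]}}

```text
t: 28.65
ee_pos: [0.3956, 0.2097, 0.3102]
ee_rot: [0.688, 0.725, -0.0, -0.0]
ft_force: [0.8, -0.1, 0.4]
gripper_width: 0.0105
grip_force: 61.1
```

>>> {"fn": "apply_moves", "kwargs": {"deltas": [[-25, 45, 0, 0], [-27, 48, 0, 0], [-27, 48, 0, 0], [-27, 46, 0, 0], [0, 0, 0, 0]]}}

```text
t: 29.28
ee_pos: [0.5923, 0.1067, 0.3081]
ee_rot: [0.693, 0.721, -0.001, 0.001]
ft_force: [-0.7, 1.5, -0.8]
gripper_width: 0.0105
grip_force: 61.1
```

```bash
python3 - <<'E'
from h import *
im=cv2.imread('pics/w12.png')
s=bot.sense();print(s['t'],s['ee_pos'],R.from_quat(s['ee_rot']).as_euler('xyz',degrees=True),np.round(s['joint_pos'],2),s['gripper_width'])
c=cam('wrist');w=shot('wrist','w13.png');np.savez('w13.npz',K=c[0],R=c[1],t=c[2])
p=proj('wrist',(.5894,.2105,.205),c);print(p);u,v=p.astype(int)
v0=max(0,v-60);u0=max(0,u-60)
pan=np.zeros((560,800,3),np.uint8);k=w[v0:v0+120,u0:u0+120];k=cv2.resize(k,None,fx=4.5,fy=4.5,interpolation=cv2.INTER_CUBIC);pan[:k.shape[0],:k.shape[1]]=k
k=cv2.resize(w,(255,191));pan[:191,545:800]=k
a=shot('side');k=cv2.resize(a[130:260,230:330],(255,332),interpolation=cv2.INTER_CUBIC);pan[195:527,545:800]=k
cv2.imwrite('pics/pan13.png',pan);print(u0,v0)
E
```

```text
29.275 [0.59234596 0.10668831 0.30811573] [-1.79986321e+02  1.06984648e-01  9.22214311e+01] [ 0.09  0.63 -0.62  1.52  0.39  1.12 -0.58] 0.010503023670139281
[255.7888215   71.85863115]
195 11
```

View pics/pan13.png

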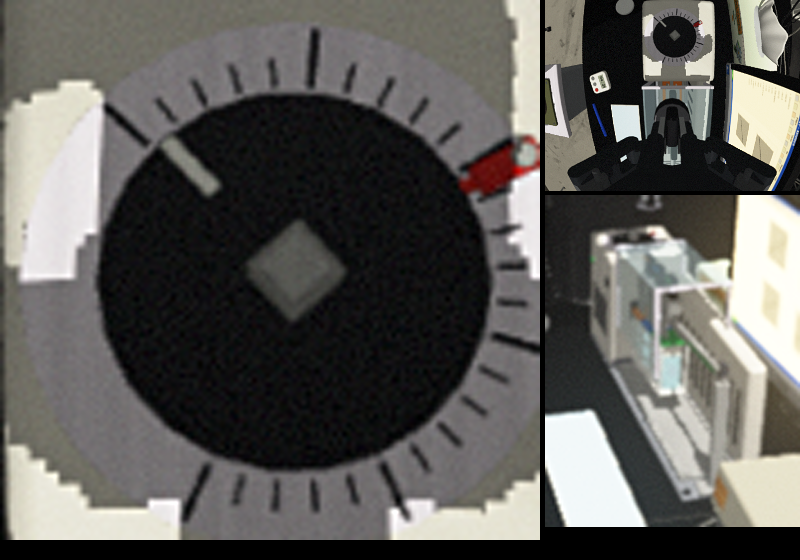

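```bash
python3 - <<'E'
from h import *
d=np.load('w13.npz');c=(d['K'],d['R'],d['t'])
f=lambda x,y,z:onz('wrist',(195+(x+.5)/4.5-.5,11+(y+.5)/4.5-.5),z,c)
g=cv2.imread('pics/w13.png').max(2)
m=np.zeros_like(g);m[11:131,195:315]=(g[11:131,195:315]<50)*255
k=max(cv2.findContours(cv2.morphologyEx(m,2,np.ones((5,5))),0,2)[0],key=cv2.contourArea).reshape(-1,2)
W=np.array([onz('wrist',p,.205,c)[:2] for p in k])*1000
e=cv2.fitEllipse(cv2.convexHull(W.astype(np.float32)));print('disc',e)
print('spindle corners',[ (f(x,y,.2215)*1000).round(1)[:2].tolist() for x,y in((298,218),(347,268),(294,324),(245,270))])
pt=f(168,143,.205);rt=f(464,186,.205);C=np.r_[np.array(e[0])/1000,.205]
for q in(pt,rt,f(213,188,.205)): v=q-C;print(q.round(4),np.degrees(np.arctan2(v[1],v[0])).round(1),np.linalg.norm(v).round(4))
# knob offset from w12 : skirt front edge along tool x
E
```

```text
disc ((592.8509521484375, 210.18109130859375), (70.66712951660156, 70.78144073486328), 135.39981079101562)
spindle corners [[592.9, 218.7], [601.4, 210.4], [592.9, 200.2], [584.3, 209.3]]
[0.569  0.2352 0.205 ] 133.7 0.0345
[0.6229 0.2296 0.205 ] 32.8 0.0358
[0.5775 0.2267 0.205 ] 132.9 0.0225
```

```bash
python3 - <<'E'
from h import *
from scipy.optimize import least_squares
s=bot.sense();K,Rm,t=cam('wrist');Mt=R.from_quat(s['ee_rot']).as_matrix()
Rct=Rm@Mt; tc=Rm@np.array(s['ee_pos'])+t   # cam = Rct*tool + tc
ct=(K,Rct,tc)   # "world"=tool frame (z forward)
print('cam in tool mm',(-Rct.T@tc*1000).round(1))
for name,thr in(('w12',130),('w12',100),('w13',None)):
    g=cv2.imread(f'pics/{name}.png').max(2)
    if thr is None:
        print([int(x) for x in g[190:260:2,255]]);print([int(x) for x in g[190:260:2,240]]);continue
    P=[]
    for u in range(205,300,3):
        col=g[195:250,u];k=np.where(col>thr)[0]
        if len(k) and k[0]>2: 
            q=onz('wrist',(u,195+k[0]-.5),.0062,ct)*1000   # skirt top is 6.2mm beyond? TCP z .0282, skirt .022 -> tool z=+.0062
            P.append(q[:2])
    P=np.array(P)
    f=least_squares(lambda p:np.hypot(P[:,0]-p[0],P[:,1]-p[1])-21,[0,0],loss='soft_l1');print(thr,f.x.round(2),np.abs(f.fun).round(1),P[::4].round(1).tolist())
E
```

```text
cam in tool mm [  73.2    0.5 -143.3]
130 [-0.35  0.6 ] [0.9 0.2 0.2 0.2 0.  0.1 0.3 0.2 0.2 0.2 0.1 0.  0.5 0.1 0.3 0.  0.  0.
 0.3 0.4 0.3] [[4.7, -18.9], [16.6, -11.9], [20.0, -5.4], [21.2, 1.0], [19.5, 7.4], [15.4, 14.0]]
100 [-0.21  0.13] [1.1 0.7 0.7 0.2 0.4 0.3 0.  0.4 0.  0.2 0.5 0.4 0.4 0.5 0.2 0.  0.5 0.1
 0.2 0.2 0.1 0.9 0.8 1.5] [[5.9, -18.8], [16.6, -11.9], [20.0, -5.4], [21.2, 1.0], [20.0, 7.4], [15.4, 14.0]]
[93, 92, 94, 71, 9, 12, 7, 12, 16, 35, 52, 49, 23, 11, 3, 11, 15, 8, 12, 6, 7, 12, 1, 10, 18, 16, 23, 31, 28, 31, 33, 31, 29, 26, 32]
[145, 154, 148, 145, 156, 80, 12, 10, 9, 8, 16, 44, 49, 52, 50, 50, 46, 52, 50, 48, 50, 47, 50, 72, 74, 62, 63, 53, 52, 42, 39, 33, 24, 10, 17]
```

>>> {"fn": "apply_moves", "kwargs": {"deltas": [[0, 0, 0, -10.2], [0, 0, 0, -10.2], [0, 0, 0, -10.2], [0, 0, 0, -10.2], [0, 0, 0, -10.2]]}}

```text
t: 30.0
ee_pos: [0.588, 0.1122, 0.3101]
ee_rot: [0.308, 0.952, -0.0, -0.0]
ft_force: [-0.3, -0.6, 0.5]
gripper_width: 0.0103
grip_force: 61.1
```

>>> {"fn": "apply_moves", "kwargs": {"deltas": [[0, 0, 0, -10.2], [0, 0, 0, -10.2], [0, 0, 0, -10.2], [0, 0, 0, -10.2], [0, 0, 0, -10.2]]}}

```text
t: 30.62
ee_pos: [0.5881, 0.1121, 0.3102]
ee_rot: [-0.132, 0.991, -0.0, -0.0]
ft_force: [-0.5, 0.1, -0.5]
gripper_width: 0.0104
grip_force: 61.1
```

>>> {"fn": "apply_moves", "kwargs": {"deltas": [[0, 0, 0, -10.2], [0, 0, 0, -10.2], [0, 0, 0, -10.2], [-37, 36, 0, 0], [-36.5, 36.6, 0, 0]]}}

```text
t: 31.25
ee_pos: [0.5886, 0.2156, 0.3101]
ee_rot: [-0.385, 0.923, -0.0, -0.0]
ft_force: [-0.2, 1.2, -0.3]
gripper_width: 0.0109
grip_force: 61.1
```

>>> {"fn": "apply_moves", "kwargs": {"deltas": [[0, 0, 0, 0], [0, 0, 20, 0], [0, 0, 15, 0], [0, 0, 0, 0]]}}

```text
t: 31.75
ee_pos: [0.5893, 0.2118, 0.2723]
ee_rot: [-0.384, 0.923, -0.001, -0.002]
ft_force: [-0.9, -0.4, -0.3]
gripper_width: 0.011
grip_force: 61.1
```

```bash
cat > rel.py <<'E'
from h import *
from scipy.optimize import least_squares
s=bot.sense();print(s['t'],s['ee_pos'],R.from_quat(s['ee_rot']).as_euler('xyz',degrees=True),np.round(s['joint_pos'],2),s['gripper_width'],s['ft_force'])
c=cam('wrist');w=shot('wrist','rel_%d.png'%int(s['t']*10))
print('d',delta((.5929,.2100,s['ee_pos'][2])).round(1))
g=w.max(2);v,u=int(proj('wrist',(.5929,.21,.205),c)[1]),255
b=g[v-90:v+30:3,u-80:u+80:3]
for r in b: print(''.join(' .:-=+*#%@'[min(9,int(x)//22)] for x in r))
print('v0',v-90,'u0',u-80)
E
python3 rel.py
```

```text
31.75 [0.58927244 0.21175891 0.27233786] [ 179.99487786   -0.25345439 -134.82994286] [ 0.13  0.87 -1.17  1.48  0.81  1.33  1.25] 0.010969971698023894 [-0.921741   -0.43014078 -0.32742916]
d [-0.4 -4.2  1.2]
@@+:-==+=+++#@@@@@@@@@@@@@@@@*.                       
@#--:-=++++#@@@@@@@@@@@@@@@@@@*.                      
%=--==++++#@@@@@@@@@@@@@@@@@@@@#:                     
=+=-==+++#@@@@@@@@@@@@@@@@@@@@@@#-                    
=+.==+++++@@@@@@@@@@@@@@@@@@@@@@@#-      .            
=:===+++=@@@@@@@@@@@@@@@@@@@@@@@@@#=                  
-===++++@@@@@@@@@@@@@@@@@@@@@@@@@@@%=                 
=++++++@@@@@@@@@@@@@@@@@@@@@@@@@@@@@%+.               
==++++@@@@@@@@@@@@@@@@@@@@@@@@@@@@@@@%+               
=++++%@@@@@@@@@@@@@@@@@@@@@@@@@@@@@@@@%+              
++++@@@@@@@@@@@@@%@@@@@@@@@@@@@@@@@@@@@%+             
+++%@@@@@@@@@@@@@.@@@@@@@@@@@@@@@@@@@@*@%+            
+++@@@@@@@@@@@@@@*@@@@@@@@@@@@@@@@@@@@@@@%+. .        
++@@@@@@@@@@@@@@@@-@@@@@@@@@@@@@@@@@@@@@@@%+.         
+@@@@@@@@@@@@@@#@@=@@@@@@@@@@@@@@@@@@@@@@@@%+.        
@@@@@@@@@@@@@@@*@@@@@*:     .=@@@@@@@@@@@@@@%+.       
@@@@@@@@@@@@+
[... 620 characters left out ...]
          . .@@@@@@@======
@@@@@@@@@@ . .. . ..                    .%@@@@@@@=====
@@@@@@@@@@ .. . .        ....            #..:.-@@=====
@@@@@@@%%@   .  .. . ..:-==+=:...   ==---%@@@@@@@*====
@@@@@@@@@@..... ..   :+++=-===+=-    ++++=@@@@@@@@*===
@@@@@@@@@@:...  . ..+=+=      :+==.      +:-@@@@@@*===
@@@@@@@@*:+ . ... -+==+:       -===-     +=@@@@@@@+===
@@@@@@@@@@@  ... :+====. .     ::++=:   .=+=@@@@@@@===
@@@@@@@@@@@......======.       :..+=+   +=-=@@@@@@@===
@@@@@@@@@-@@ .. ====+==        ::::+==  ++=+%@@@@@@===
@@@@@@@@@@@@....=======        :::::==.=.=+=+@@@@@@@==
@@@@@@@@@@@:* ..=+===:: . .. . .::::.+:+==++==+@@@@*==
@@@@@@@@@+-@@@ :======-.   .    -==.::==+===+==+*@@*=:
v0 120 u0 175
```

```bash
cat > fit.py <<'E'
from h import *
from scipy.optimize import least_squares
import sys
s=bot.sense();Mt=R.from_quat(s['ee_rot']).as_matrix();K,Rm,t=cam('wrist')
ct=(K,Rm@Mt,Rm@np.array(s['ee_pos'])+t)
def run(w):
    g=cv2.blur(w.max(2),(3,3));zt=s['ee_pos'][2]
    D=[];S=[]
    for u in range(214,290,3):
        col=g[150:260,u];k=np.where((col[:-4]<70)&(col[4:]<70))[0]
        if len(k)==0: continue
        D.append(onz('wrist',(u,150+k[0]-.5),zt-.205,ct)[:2]*1000)
        if 226<u<280:
            j=np.where(col[k[0]+12:]>60)[0]
            if len(j): S.append(onz('wrist',(u,150+k[0]+12+j[0]-.5),.0062,ct)[:2]*1000)
    o=[]
    for P,r in((D,35.7),(S,21)):
        P=np.array(P);f=least_squares(lambda p:np.hypot(P[:,0]-p[0],P[:,1]-p[1])-r,[0,0],loss='soft_l1',f_scale=.3);print(f.x.round(2),np.abs(f.fun).round(1));o.append(f.x)
    print('move tool by',(o[0]-o[1]).round(2))
E
python3 - <<'E'
from fit import *
run(cv2.imread('pics/rel_317.png'))
E
```

```text
[-2.35 -3.7 ] [0.5 0.1 0.1 0.  0.1 0.3 0.2 0.1 0.2 0.3 0.1 0.1 0.2 0.1 0.1 0.4 0.1 0.
 0.  0.2 0.1 0.2 0.1 0.2 0.3 0. ]
[-0.14 -0.45] [0.2 0.3 0.2 0.  0.5 0.  0.1 0.1 0.3 0.3 0.1 0.1 0.1 0.4 0.  0.3 0.4]
move tool by [-2.22 -3.25]
```

>>> {"fn": "apply_moves", "kwargs": {"deltas": [[-1.8, -3.4, 0, 0], [0, 0, 8, 0], [0, 0, 8, 0], [0, 0, 0, 0], [0, 0, 0, 0]]}}

```text
t: 32.42
ee_pos: [0.5933, 0.2132, 0.2588]
ee_rot: [-0.385, 0.923, 0.0, -0.0]
ft_force: [0.4, 0.0, -0.9]
gripper_width: 0.0106
grip_force: 61.1
```

```bash
python3 - <<'E'
from fit import *
print(s['ee_pos'],delta((.5929,.21,s['ee_pos'][2])).round(1))
run(shot('wrist','r2.png'));run(shot('wrist','r3.png'))
E
```

```text
[0.5933243  0.21318783 0.25880196] [ 2.6 -1.9 -0. ]
[ 1.99 -1.71] [0.1 0.2 0.  0.2 0.1 0.1 0.5 0.3 0.3 0.1 0.1 0.5 0.4 0.3 0.3 0.1 0.2 0.1
 0.2 0.2 0.1 0.2 0.  0.1 0.1 0.1]
[-0.15 -0.47] [0.2 0.3 0.2 0.  0.5 0.  0.1 0.1 0.3 0.3 0.1 0.1 0.1 0.4 0.  0.3 0.4]
move tool by [ 2.13 -1.24]
[ 2.25 -1.62] [0.2 0.3 0.2 0.2 0.3 0.1 0.2 0.1 0.1 0.4 0.1 0.3 0.1 0.  0.1 0.3 0.1 0.3
 0.1 0.1 0.3 0.1 0.3 0.3 0.2 0.3]
[-0.18 -0.56] [0.2 0.3 0.2 0.  0.5 0.  0.2 0.1 0.4 0.4 0.1 0.2 0.  0.1 0.  0.2 0.3]
move tool by [ 2.44 -1.06]
```

>>> {"fn": "apply_moves", "kwargs": {"deltas": [[2.3, -1.2, 0, 0], [0, 0, 0, 0], [0, 0, 0, 0]]}}

```text
t: 32.9
ee_pos: [0.5927, 0.2105, 0.2589]
ee_rot: [-0.385, 0.923, -0.0, 0.0]
ft_force: [-0.1, 0.0, -0.9]
gripper_width: 0.0105
grip_force: 61.1
```

```bash
python3 - <<'E'
from fit import *
print(s['ee_pos'],delta((.5929,.21,s['ee_pos'][2])).round(1))
run(shot('wrist','r4.png'))
E
```

```text
[0.59265729 0.21049739 0.25885905] [ 0.2 -0.5  0. ]
[-0.25 -0.05] [0.  0.3 0.2 0.4 0.2 0.2 0.1 0.5 0.3 0.2 0.  0.3 0.  0.2 0.2 0.1 0.1 0.4
 0.2 0.1 0.1 0.2 0.1 0.2 0.2 0. ]
[-0.17 -0.55] [0.2 0.3 0.2 0.  0.5 0.  0.2 0.1 0.4 0.4 0.1 0.2 0.  0.1 0.  0.2 0.3]
move tool by [-0.08  0.51]
```

>>> {"fn": "apply_moves", "kwargs": {"deltas": [[0, 0.1, 5, 0], [0, 0, 4, 0], [0, 0, 2, 0], [0, 0, 0, 0]]}}

```text
t: 33.45
ee_pos: [0.5926, 0.2108, 0.2476]
ee_rot: [-0.385, 0.923, 0.0, 0.0]
ft_force: [0.3, 1.0, -2.0]
gripper_width: 0.0109
grip_force: 61.2
```

>>> {"fn": "apply_moves", "kwargs": {"deltas": [[0, 0, 3, 0], [0, 0, 0, 0]]}}

```text
t: 33.7
ee_pos: [0.5927, 0.2108, 0.2446]
ee_rot: [-0.385, 0.923, 0.0, 0.0]
ft_force: [1.5, 1.3, -1.7]
gripper_width: 0.0108
grip_force: 61.2
```

>>> {"fn": "apply_moves", "kwargs": {"deltas": [[0, 0, 3, 0], [0, 0, 3, 0], [0, 0, 3, 0], [0, 0, 1, 0], [0, 0, 0, 0]]}}

```text
t: 34.33
ee_pos: [0.5927, 0.2108, 0.2347]
ee_rot: [-0.385, 0.923, 0.0, 0.0]
ft_force: [1.4, 1.8, -1.7]
gripper_width: 0.0108
grip_force: 61.2
```

>>> {"fn": "apply_moves", "kwargs": {"deltas": [[0, 0, 1, 0], [0, 0, 0.5, 0], [0, 0, 0, 0]]}}

```text
t: 34.7
ee_pos: [0.5927, 0.2108, 0.2334]
ee_rot: [-0.385, 0.923, 0.0, 0.0]
ft_force: [1.6, 2.5, -0.3]
gripper_width: 0.0107
grip_force: 61.2
```

```bash
cat > q.py <<'E'
from h import *
HUE['blue']=(95,125)
def chk():
    for n,roi in(('side',(255,150,310,240)),('top',(170,130,290,180))):
        im=shot(n);h=cv2.cvtColor(im,cv2.COLOR_BGR2HSV)
        for k,(lo,hi) in HUE.items():
            if k=='yellow':continue
            m=np.zeros(im.shape[:2],np.uint8);x0,y0,x1,y1=roi;m[y0:y1,x0:x1]=cv2.inRange(h,(lo,60,50),(hi,255,255))[y0:y1,x0:x1]
            N,l,st,ce=cv2.connectedComponentsWithStats(m)
            print(n,k,[(st[i][4],ce[i].round(1).tolist(),onz(n,ce[i],.131).round(3)[:2].tolist()) for i in range(1,N) if st[i][4]>6])
if __name__=='__main__':
    r=.1296
    for y in(-26,-78,-130):
        Y=r+y/1000;print('exp',[(n,proj(n,(.5967-.0454*Y,Y,.16-y*.0000872*1-.036)).round(1).tolist()) for n in('side','top')])
    chk()
E
python3 q.py
```

```text
exp [('side', [270.3, 174.3]), ('top', [184.6, 158.1])]
exp [('side', [274.1, 178.7]), ('top', [200.6, 157.6])]
exp [('side', [278.1, 183.3]), ('top', [216.7, 157.1])]
side orange [(np.int32(14), [265.9, 176.1], [0.568, 0.081])]
side blue [(np.int32(11), [269.5, 180.4], [0.573, 0.04])]
side green [(np.int32(39), [279.6, 186.2], [0.599, -0.016])]
top orange [(np.int32(7), [274.0, 130.0], [0.692, -0.184]), (np.int32(16), [285.4, 131.2], [0.689, -0.221])]
top blue []
top green []
```

>>> {"fn": "apply_moves", "kwargs": {"deltas": [[0, 0, 0, 0], [0, 0, 0, 0], [0, 0, 0, 0], [0, 0, 0, 0], [0, 0, 0, 0]]}}

```text
t: 35.42
ee_pos: [0.5927, 0.2108, 0.2334]
ee_rot: [-0.385, 0.923, 0.0, 0.0]
ft_force: [1.9, 2.1, 1.3]
gripper_width: 0.0105
grip_force: 61.3
```

>>> {"fn": "apply_moves", "kwargs": {"deltas": [[0, 0, 0, 0], [0, 0, 0, 0], [0, 0, 0, 0], [0, 0, 0, 0], [0, 0, 0, 0]]}}

```text
t: 36.05
ee_pos: [0.5926, 0.2108, 0.2333]
ee_rot: [-0.385, 0.923, 0.0, 0.0]
ft_force: [2.7, 1.5, 1.7]
gripper_width: 0.0111
grip_force: 61.3
```

```bash
python3 - <<'E'
from q import *
chk()
im=shot('side');h=cv2.cvtColor(im,cv2.COLOR_BGR2HSV)
for k in('orange','blue','green'):
    m=cv2.inRange(h,(HUE[k][0],60,50),(HUE[k][1],255,255));m[:150]=0;m[240:]=0;m[:,:255]=0;m[:,310:]=0
    print(k,cv2.boundingRect(m))
print(bot.sense()['ft_force'],bot.sense()['t'])
E
```

```text
side orange [(np.int32(16), [265.7, 175.9], [0.567, 0.082])]
side blue [(np.int32(12), [269.7, 180.6], [0.573, 0.038])]
side green [(np.int32(39), [279.6, 186.2], [0.599, -0.016])]
top orange [(np.int32(7), [267.0, 130.0], [0.691, -0.161]), (np.int32(16), [283.0, 130.9], [0.69, -0.213])]
top blue []
top green []
orange (264, 150, 37, 29)
blue (268, 179, 42, 6)
green (275, 179, 30, 20)
[2.85613322 2.25508694 1.48329401] 36.2
```

```bash
python3 - <<'E'
from q import *
c=cam('wrist');im=shot('wrist','r6.png');h=cv2.cvtColor(im,cv2.COLOR_BGR2HSV)
for k,y in(('orange',-26),('blue',-78),('green',-130)):
    Y=.1296+y/1000;X=(.5967-.0454*Y,Y,.124-y*.0000872)
    m=cv2.inRange(h,(HUE[k][0],50,40),(HUE[k][1],255,255));N,l,st,ce=cv2.connectedComponentsWithStats(m)
    print(k,'exp',proj('wrist',X,c).round(1),[(st[i].tolist(),ce[i].round(1).tolist(),(onz('wrist',ce[i],X[2],c)[:2]-X[:2]).round(3).tolist()) for i in range(1,N) if st[i][4]>12 and np.linalg.norm(ce[i]-proj('wrist',X,c))<70])
E
```

```text
orange exp [167.3 107.6] [([147, 66, 36, 30, 399], [164.9, 80.1], [-0.016, -0.018]), ([114, 91, 9, 8, 14], [117.9, 94.4], [0.022, -0.044]), ([175, 95, 24, 26, 276], [187.3, 107.7], [-0.012, 0.013]), ([162, 124, 13, 16, 133], [167.4, 131.9], [0.015, 0.015])]
blue exp [124.  71.] [([107, 33, 48, 44, 734], [131.7, 55.7], [-0.014, -0.004]), ([57, 43, 27, 22, 91], [70.1, 53.2], [0.024, -0.059]), ([112, 80, 9, 12, 63], [115.2, 85.6], [0.015, 0.002])]
green exp [85.5 38.7] [([71, 5, 43, 37, 512], [92.6, 22.5], [-0.015, -0.005]), ([13, 8, 21, 17, 61], [23.2, 16.1], [0.029, -0.09])]
```

>>> {"fn": "apply_moves", "kwargs": {"deltas": [[0, 0, 0, 7], [0, 0, 0, 7], [0, 0, 0, 7], [0, 0, 0, 7], [0, 0, 0, 7]]}}

```text
t: 36.88
ee_pos: [0.5934, 0.2105, 0.2333]
ee_rot: [-0.087, 0.996, -0.0, 0.001]
ft_force: [4.6, 2.2, 0.4]
gripper_width: 0.0108
grip_force: 61.2
```

>>> {"fn": "apply_moves", "kwargs": {"deltas": [[0, 0, 0, 7], [0, 0, 0, 7], [0, 0, 0, 7], [0, 0, 0, 7], [0, 0, 0, 7]]}}

```text
t: 37.5
ee_pos: [0.5933, 0.21, 0.2333]
ee_rot: [0.217, 0.976, -0.0, 0.001]
ft_force: [2.6, 1.9, 0.8]
gripper_width: 0.0106
grip_force: 61.3
```

>>> {"fn": "apply_moves", "kwargs": {"deltas": [[0, 0, 0, 7], [0, 0, 0, 7], [0, 0, 0, 7], [0, 0, 0, 3], [0, 0, 0, 0]]}}

```text
t: 38.12
ee_pos: [0.5931, 0.2097, 0.2333]
ee_rot: [0.413, 0.911, -0.001, 0.001]
ft_force: [3.9, 0.4, 2.0]
gripper_width: 0.0105
grip_force: 61.3
```

```bash
cat > dial.py <<'E'
from h import *
C=np.array([.5929,.2100,.205])
s=bot.sense();print(s['t'],s['ee_pos'],R.from_quat(s['ee_rot']).as_euler('xyz',degrees=True),s['ft_force'],s['moment'])
def polar(n,im,c=None,C=C,z=.205):
    c=c or cam(n);h=cv2.cvtColor(im,cv2.COLOR_BGR2HSV).astype(int)
    A=np.radians(np.arange(-180,180,1.))
    for r in(26,29,32):
        row=[]
        for a in A:
            X=C+np.array([np.cos(a),np.sin(a),0])*r/1000;X[2]=z;u,v=proj(n,X,c)
            row.append(int(cv2.remap(im.max(2),np.float32([[u]]),np.float32([[v]]),1)[0,0]))
        row=np.array(row);k=np.where(row>75)[0]
        print(n,r,[(int(i)-180,int(row[i])) for i in k][::2])
    m=((h[...,0]<9)|(h[...,0]>171))&(h[...,1]>110)&(h[...,2]>70)
    P=np.array([onz(n,(x,y),.208,c) for y,x in zip(*np.where(m))])
    P=P[np.linalg.norm(P[:,:2]-C[:2],axis=1)<.065] if len(P) else P
    for p in P[np.argsort(np.linalg.norm(P[:,:2]-C[:2],axis=1))][:6]: d=p-C;print('red r %.1f a %.1f'%(np.hypot(d[0],d[1])*1000,np.degrees(np.arctan2(d[1],d[0]))))
    if len(P): d=P.mean(0)-C;print('red mean a',np.degrees(np.arctan2(d[1],d[0])),len(P))
if __name__=='__main__':
    polar('wrist',shot('wrist','d_%d.png'%int(s['t']*10)))
E
python3 dial.py; python3 - <<'E'
from dial import *
d=np.load('w13.npz');polar('wrist',cv2.imread('pics/w13.png'),(d['K'],d['R'],d['t']),C=np.array([.5929,.2101,.205]))
E
```

```text
38.125 [0.59305498 0.20970964 0.23331213] [-1.79973618e+02  9.42718743e-02  1.31233930e+02] [3.86995015 0.40956323 1.95379953] [ 0.00301265 -0.85585645  0.00724416]
wrist 26 [(-89, 84), (-87, 87), (-85, 82), (-83, 82), (-81, 83), (-79, 83), (-77, 84), (-75, 83), (-22, 81), (-20, 83), (-18, 81), (-16, 82), (-14, 84), (-12, 83), (-10, 84), (-8, 81), (47, 241), (49, 251), (51, 233), (53, 134)]
wrist 29 [(-86, 84), (-84, 85), (-82, 84), (-80, 84), (-78, 79), (-76, 83), (-74, 83), (-72, 79), (-24, 84), (-22, 83), (-20, 81), (-18, 84), (-16, 83), (-14, 84), (-12, 84), (46, 78), (48, 255), (50, 233), (52, 126)]
wrist 32 [(-83, 85), (-81, 83), (-79, 82), (-77, 84), (-75, 88), (-73, 92), (-71, 94), (-27, 89), (-25, 91), (-23, 89), (-21, 86), (-19, 84), (-17, 85), (-15, 85), (47, 169), (49, 255), (51, 197)]
red r 34.3 a 35.0
red r 34.4 a 33.8
red r 34.8 a 36.2
red r 34.9 a 35.1
red r 35.1 a 33.9
red r 35.2 a 32.8
red mean a 35.07775439271939 167
38.175 [0.59306081 0.20970245 0.23330573] [-1.79974818e+02  8.69509954e-02  1.31257608e+02] [ 3.67755116 -0.57975656  2.04973274] [-0.04585934 -0.84827593  0.00551193]
wrist 26 [(131, 104), (133, 133), (135, 127)]
wrist 29 [(131, 112), (133, 134), (135, 125)]
wrist 32 [(131, 81), (133, 132), (135, 127)]
red r 34.6 a 32.9
red r 34.9 a 31.0
red r 35.0 a 34.1
red r 35.3 a 32.2
red r 35.6 a 30.4
red r 35.7 a 33.4
red mean a 32.16769803787827 94
```

>>> {"fn": "apply_moves", "kwargs": {"deltas": [[0, 0, 0, 5], [0, 0, 0, 5], [0, 0, 0, 3.5], [0, 0, 0, 0], [0, 0, 0, 0]]}}

```text
t: 38.8
ee_pos: [0.5929, 0.2096, 0.2333]
ee_rot: [0.517, 0.856, -0.001, 0.001]
ft_force: [3.3, -1.6, 3.3]
gripper_width: 0.0108
grip_force: 61.5
```

```bash
python3 dial.py
```

```text
38.8 [0.59286633 0.20962941 0.2332997 ] [-1.79973093e+02  8.34051241e-02  1.17783099e+02] [ 3.26349697 -1.56911472  3.29214914] [-0.51959898 -0.79818254 -0.0098518 ]
wrist 26 [(-103, 79), (-101, 82), (-99, 85), (-97, 82), (-95, 81), (-93, 83), (-91, 85), (-89, 81), (-36, 84), (-34, 84), (-32, 83), (-30, 87), (-28, 83), (-26, 82), (-24, 83), (-22, 85), (32, 88), (34, 255), (36, 253), (38, 255), (40, 130)]
wrist 29 [(-99, 86), (-97, 81), (-95, 85), (-93, 84), (-91, 84), (-89, 84), (-87, 84), (-39, 85), (-37, 87), (-35, 83), (-33, 80), (-31, 83), (-29, 83), (-27, 85), (-25, 85), (33, 171), (35, 254), (37, 253), (39, 192)]
wrist 32 [(-97, 86), (-95, 84), (-93, 81), (-91, 86), (-89, 90), (-87, 92), (-85, 97), (-41, 85), (-39, 96), (-37, 93), (-35, 88), (-33, 84), (-31, 82), (-29, 86), (-27, 79), (34, 217), (36, 252), (38, 255)]
red r 34.4 a 33.0
red r 34.4 a 34.1
red r 35.0 a 32.9
red r 35.0 a 34.0
red r 35.1 a 35.1
red r 35.6 a 32.8
red mean a 35.10640461892098 181
```

>>> {"fn": "apply_moves", "kwargs": {"deltas": [[0, 0, 0, 1.8], [0, 0, 0, 0], [0, 0, 0, 0], [0, 0, 0, 0]]}}

```text
t: 39.35
ee_pos: [0.5928, 0.2097, 0.2333]
ee_rot: [0.53, 0.848, -0.001, 0.001]
ft_force: [3.0, -3.8, 3.7]
gripper_width: 0.0106
grip_force: 61.8
```

>>> {"fn": "apply_moves", "kwargs": {"deltas": [[0, 0, 0, 0], [0, 0, 0, 0], [0, 0, 0, 0], [0, 0, 0, 0]], "grip": 0.5}}

```text
t: 39.85
ee_pos: [0.5921, 0.211, 0.2331]
ee_rot: [0.53, 0.848, -0.0, -0.0]
ft_force: [-0.6, -0.2, -0.1]
gripper_width: 0.043
grip_force: 0.0
```

>>> {"fn": "apply_moves", "kwargs": {"deltas": [[0, 0, -10, 0], [0, 0, -30, 0], [-30, 0, -40, 0], [0, 0, 0, 0], [0, 0, 0, 0]]}}

```text
t: 40.48
ee_pos: [0.6052, 0.1839, 0.3133]
ee_rot: [0.53, 0.848, -0.0, -0.0]
ft_force: [-0.7, -0.4, -0.2]
gripper_width: 0.0428
grip_force: 0.0
```

```bash
python3 dial.py; python3 - <<'E'
from fit import *
c=cam('wrist');im=shot('wrist','e1.png');g=im.max(2)
u,v=proj('wrist',(.5929,.21,.253),c).astype(int);print(u,v)
for r in g[v-60:v+60:3,u-60:u+60:3]: print(''.join(' .:-=+*#%@'[min(9,int(x)//22)] for x in r))
# expected skirt circle at z .227 and wing top .253
for a in range(0,360,45):
    print(a,proj('wrist',(.5929+.021*np.cos(np.radians(a)),.21+.021*np.sin(np.radians(a)),.227),c).round(0)-[u-60,v-60],end=' ')
E
python3 q.py
```

```text
40.475 [0.60518902 0.1838818  0.31330292] [-1.79982363e+02 -2.43456478e-02  1.15958142e+02] [-0.74987077 -0.43898263 -0.24838486] [0.06869322 0.02823818 0.00824688]
wrist 26 [(32, 121), (34, 231), (36, 255), (38, 255), (40, 176)]
wrist 29 [(32, 99), (34, 255), (36, 255), (38, 234), (40, 123)]
wrist 32 [(32, 83), (34, 227), (36, 255), (38, 236), (40, 88)]
red r 34.6 a 33.4
red r 34.7 a 34.8
red r 35.4 a 33.2
red r 35.5 a 34.6
red r 35.6 a 36.0
red r 35.8 a 37.3
red mean a 34.900801948154616 97
255 173
    =@@@@@@@+*:**-**++*++**+*.*++++++*++
    %@@@@@@@@*:**:**=**+*=**=+*+*#@#++++
   :@@@@@@@@@++=***+:+***-**.*+@@@@@@@@*
   #@@@@@@@@@+*=    .    :*-++#@@@@@@@@+
   @@@@@@@@@@+   . .  .    .+@*@@@@@@@@+
  =@@@@@@@@@:         ..     +@@@@@@@@++
  %@@@@@@@@.. . .   ..  .  ...=@@@@@@@#+
 :@@@@@@@@....... .  ...    ...=@@@@@@++
 #@@@@@@@-......   .   .     ...@#@@@@*+
 @@@@@@@@......     .    .  ....=@@@@@*+
=@@@@@@@.......  :-:::::.     ...+@+@@++
@@@@@@@@...... .::     ::=    ...:@@@@#+
@@@@@@@+......::::     ::+*   ....@@@@-+
@@@@@@@:......=:::  .  .:++=  ....+ :===
@@@@@@@......+::::  
[... 977 characters left out ...]
@@@@@@@@@@@@@@@@@@@@@@@@=  
=+++-++=+++++++#@@@@@@@@@@@@@@@@@@@@@   
0 [84. 65.] 45 [86. 45.] 90 [73. 29.] 135 [52. 28.] 180 [36. 42.] 225 [35. 62.] 270 [49. 76.] 315 [69. 78.] exp [('side', [270.3, 174.3]), ('top', [184.6, 158.1])]
exp [('side', [274.1, 178.7]), ('top', [200.6, 157.6])]
exp [('side', [278.1, 183.3]), ('top', [216.7, 157.1])]
side orange [(np.int32(15), [265.7, 176.1], [0.567, 0.081])]
side blue [(np.int32(12), [269.7, 180.6], [0.573, 0.038])]
side green [(np.int32(38), [279.7, 186.2], [0.599, -0.017])]
top orange []
top blue [(np.int32(8), [208.2, 153.1], [0.61, 0.027]), (np.int32(48), [203.9, 163.1], [0.577, 0.04])]
top green [(np.int32(37), [219.4, 162.5], [0.58, -0.01])]
```

```bash
python3 -c "
from cell import bot
print(bot.finish_job())"
```

```text
the job is handed in; nothing more can be done
None
```

I handed the job in at about 41 s. The three carriers present (orange, blue, green) measured at rest in the queue at the stop. The knob is seated and released, with the pointer about 1–2° from the rider tip (tolerance about 6°). The hand-in returned no verdict.

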